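# Turn a mould insert over in its clamshell holder for inspection

## Robot

A 7-joint arm with a two-finger parallel gripper is mounted at the origin on the work surface. World frame = base frame: x ahead of the robot, y to its left, z up, the work surface at z = 0. Lengths are in m, angles in rad, forces in N, time in s.
With the tool pointing down it reaches from about 0.35 to 0.9 m from the base axis. Payload 8.1 kg.
Tool frame: the origin (TCP) lies midway between the tips of the shut fingers; the grasp point (between the pads) lies 19 mm behind it (r.tcp_to_grasp is the distance from the TCP to the grasp point, in m); z points along the fingers, y is the line along which they close (so a half turn about z gives the same grasp; the last joint's range is limited). The gripper opens to 85 mm and grips with 20 to 120 N. Pads are 22 mm wide; open, the fingers measure 114 mm over their backs; the gripper's body (76 mm by 85 mm) begins 54 mm behind the grasp point. The pads swing forward as they close: fully open they stand 13 mm farther back than shut.
Start: joints at [1.212, 0.434, 0.025, 1.573, -0.012, 1.134, -0.075], TCP at [0.158, -0.605, 0.231] pointing down, gripper open.
Joint ranges: [-2.62, 2.62], [-0.44, 2.09], [-1.27, 1.32], [0.08, 2.57], [-1.32, 4.46], [0.12, 2], [-2.74, 2.74]. Speed limits (rad/s): [2.22, 2.22, 3.01, 3.01, 3.14, 3.14, 3.14].

## Interface

Orientations are given as [roll, pitch, yaw] about the fixed x, y, z axes, in that order (R = Rz(yaw) Ry(pitch) Rx(roll)).
In Python, from rig import status, viewer, r gives the robot as it stands.
- The arm moves only by the tool play_rows, never from a script. Its argument "moves" is text: rows parted by semicolons, each of 6 numbers parted by spaces: the shift along the tool's x, y, z in mm, then the turn, a rotation vector about the tool's x, y, z in rad. In form: dx dy dz ax ay az; .... A call has 1 to 8 rows; each row shifts and turns the commanded pose from where the row before left it, along the tool's axes as they then stand; what a row does not reach is not made up. A row lasts 1/8 s, in which the tool goes at most 62.5 mm and 10.7 degrees, less where a joint would pass 70% of its speed; a pose out of reach is approached as far as the arm can. A call is refused whole if a number of a shift passes 62.5 or a number of a turn 0.188, either way. A call with a gripper value outside its range is refused whole. "grip" is the gripper command: -1 is shut, 1 is fully open, values between are in proportion, set as the call begins (left out, the last holds). The fingers move at their own pace and stop on an object; the grip force is fixed at half the most. Time passes only in rows, so rows that do not move let the fingers close. It gives the time, the measured TCP pose, the force, the opening and the grip force at its end, in the units of the state.
- status.state(): the state, without advancing time (a new reading comes with each control period).
- viewer.camera(name): name is "scene" or "side" or "wrist"; returns a dict with "pixels" (384x512x3 uint8, blue, green, red), "intrinsics" (3x3 intrinsics, pixels), "camera_from_world" (4x4, takes a point from world to camera coordinates). Camera axes: x right, y up, looking along -z (the intrinsics and any distortion apply to the point x, -y, -z); pixel columns grow to the right and rows downward; lengths in m; the calibration is good to about 2 mm. A picture is of the moment at which its call begins. There is no depth.
- r.finish_job(): hands the job in; it is judged then, once.
Trained networks look in a picture, given as the dict that the camera call returned (one of the last four; its "shot" number tells which), for a name from the list of things; names that differ only in an ending like _2 or _b are one class to them, and where a whole thing is asked for, a point or a joint stands for the part that bears it (a point fixed in the world has none). Each returns a list of dicts, best first, with "score" (0 to 1); they miss things now and then, are a little off and sometimes report something else, mostly with a low value. They report only what shows in the picture. A call takes as long as a camera call. They do not tell look-alikes from the thing itself.
- viewer.look_for(picture, query): "point" ([x, y, z] in m, in world coordinates, good to about 4 mm: the middle of the surface that is visible of it).
- viewer.masks_of(picture, query): "pixels" (384x512 bool, what is visible of it).
- viewer.tip_of(picture, query): "point" ([x, y, z] in m, in world coordinates, good to about 4 mm: a listed point, or the origin of a listed thing).
The state is a dict: "t": time; "joint_pos": joint angles; "dq": joint speeds; "joint_efforts": joint torques, N m; "position": TCP position; "tcp_rot": TCP orientation; "wrist_force": force on the tool from outside, world axes, zero at the start; "moment": the same for the moment, N m; "gripper_width": finger opening in m; "gripper_force": force on a finger pad.
Only numpy, scipy, OpenCV 4.12 (cv2) and the standard library are available. Lean on these libraries where they do the work, as an engineer would, in place of code of your own. Each camera call takes 0.05 s, during which the arm holds its last target. There are 200 camera calls.

## Task

Stand the bright metal mould insert, cavity side up, in the blue half of the open clamshell holder and shut the orange lid fully over it. Then turn the whole closed holder over and leave it lying upside down (orange lid underneath, window on top) in the middle of the white inspection plate, so that the insert's underside can be looked at. Turn it under control - never let the holder flop over, nor drop it or the insert - and leave the other things on the bench where they are.

Things in the scene. Friction and masses are not known exactly. Their poses are not given: they have to be found in the camera images.
- insert_mid (a point): Centre of the mould insert: a loose bright metal block 40 x 40 mm, 32 mm high, about 0.2 kg, standing on the bench mat; its own z axis points up out of its finished top face (dark round cavity with a bright centre). Its underside has a copper square. x and y axes are along its sides.
- holder_mid (a point): Centre of the closed outline of the loose clamshell holder: 62 (x) by 56 (y) by 44 mm (z), 0.3 kg; it starts open on the bench mat, this point 22 mm up. Axes belong to the blue base half: x towards the hinged end, y along the hinge, z from base to lid (up at first, down once turned over). Closed, it stands steadily on the end opposite the hinge.
- pocket (a point): Centre of the pocket's floor in the blue base half, 5 mm above the holder's underside, same axes as the holder. Pocket 46 x 46 mm, 19 mm deep; its rim is 24 mm above the underside; end walls 8 mm, side walls 5 mm thick; a 26 mm square window goes through the floor. The insert stands 13 mm proud of the rim. The orange lid half is 20 mm high, 53 mm wide (1.5 mm inside the base at each side), hollow, and clears the insert by 2 mm.
- lid (a joint): Angle of the orange lid: 0 = fully closed on the base, grows as it opens (starts 1.7 to 2.0, stop at 2.1). Its hinge is stiff (0.12 N m of friction): the lid stays at any angle and stays shut while the holder is turned by its blue half; about 2 to 3 N at its free edge moves it.
- lid_hinge (a point): Point on the hinge line, in the middle: 31 mm along the holder's +x from its centre and 2 mm above the centre (24 mm above the holder's underside). The hinge line runs along the holder's y.
- lid_edge (a point): Middle of the lid's free edge on its outer face: 62 mm from the hinge along the lid, 20 mm out from the seam. With the lid closed it is the top of the end opposite the hinge.
- plate_mid (a point): Centre of the top of the white inspection plate: a fixed square plate 150 x 150 mm, 6 mm thick, with a pale grey round disc 90 mm across in its middle; z up, this point 6 mm above the bench.
- brass_core: Bystander, to be left alone: round stepped brass core, 36 mm across, 26 mm high. Origin: underside, middle.
- steel_core: Bystander, to be left alone: stepped steel core 30 x 50 x 22 mm. Origin: underside, middle.
- paste_jar: Bystander, to be left alone: small jar with a green cap, 38 mm across, 34 mm high. Origin: underside, middle.
- brush: Bystander, to be left alone: small brush, 120 mm long, lying.
- screwdriver: Bystander, to be left alone: screwdriver, 160 mm long, lying.
- loupe: Bystander, to be left alone: black loupe, a small cup 34 mm across, 30 mm high. Origin: underside, middle.
Not all that is in view belongs to the job. Leave any purple look-alike of the part that bears holder_mid alone. Of the things that look like the part that bears insert_mid, take the one that is farthest to the robot's right at the start.

How it is judged:
On the way, in this order (a step that is already met when the one before it is completed fails the run):
1. the insert stands in the blue half of the open holder, cavity side up (x of insert_mid in the frame of holder_mid between -0.008 and 0.008 m and y of insert_mid in the frame of holder_mid between -0.008 and 0.008 m and z of insert_mid in the frame of holder_mid between -0.007 and 0.007 m and value of joint lid above 0.8 rad and angle between each of insert_mid, holder_mid's own z axis and vertical below 0.2 rad), for 0.2 s.
2. the lid is fully shut over the insert, the holder still right way up (x of insert_mid in the frame of holder_mid between -0.008 and 0.008 m and y of insert_mid in the frame of holder_mid between -0.008 and 0.008 m and z of insert_mid in the frame of holder_mid between -0.007 and 0.007 m and value of joint lid below 0.06 rad and angle between holder_mid's own z axis and vertical below 0.2 rad), for 0.2 s.
3. the closed holder is upside down with the insert in it (x of insert_mid in the frame of holder_mid between -0.008 and 0.008 m and y of insert_mid in the frame of holder_mid between -0.008 and 0.008 m and z of insert_mid in the frame of holder_mid between -0.007 and 0.007 m and value of joint lid below 0.1 rad and angle between holder_mid's own z axis and vertical above 2.99 rad), for 0.2 s.
At the end, for the whole second after the job is handed in: The holder lies upside down, level to 0.15 rad, at rest on the white plate, centre within 40 mm of the plate's middle; the lid is shut (under 0.1 rad); the insert is in the pocket (centre within 8 mm of the holder's centre), cavity side down (all of step 3 and angle between insert_mid's own z axis and vertical above 2.95 rad and horizontal distance between holder_mid and plate_mid below 0.04 m and z of holder_mid in the frame of plate_mid between 0.018 and 0.026 m and linear speed of holder below 0.02 m/s and angular speed of holder below 0.2 rad/s); the robot touches nothing.
It fails at once if the holder flops or is thrown over (turns faster than 7 rad/s) (angular speed of holder above 7 rad/s).
It fails at once if the holder or the insert falls or is thrown (faster than 1.3 m/s) (linear speed of any of holder, insert above 1.3 m/s).
It fails at once if a bystander is disturbed (moved by more than 30 mm) (distance of any of brass_core, steel_core, paste_jar, brush, screwdriver, loupe from where it was at the start of the episode above 0.03 m).
It also fails if it takes over 72 s, if anything falls off the work surface, if the arm or the gripper's body presses on something with over 40 N, if the wrist force passes 120 N, or if a joint passes its speed limit or range.

## Working session

There is one attempt and no reset: what is moved stays moved. The work goes in short steps, Python scripts to look and compute and a tool call to move; the robot and the scene stay as the last step left them, time stands still between calls to the robot, and variables do not carry over. Pictures are saved under pics/ and viewed, at most 11 in all, crops included, and the job is handed in when it is done.

Besides the shell and the picture viewer there is one more tool, called after "Emit:" as name(argument=value, ...), one argument or row to a line, values as JSON. play_rows: Moves the arm, as the interface text tells. Its arguments: {"type":"object","properties":{"moves":{"type":"string"},"grip":{"type":"number"}},"required":["moves"]}

```bash
ls; mkdir -p pics
python3 - <<'E'
from rig import status, viewer, r
import cv2,numpy as np
s=status.state();print({k:np.round(v,3).tolist() for k,v in s.items()})
print(r.tcp_to_grasp)
ims=[]
for n in ["scene","side"]:
    p=viewer.camera(n);cv2.imwrite(f"pics/{n}0.png",p["pixels"])
    print(n,np.round(np.linalg.inv(p["camera_from_world"]),3).tolist(),np.round(p["intrinsics"],1).tolist())
    for q in ["insert_mid","holder_mid","lid_hinge","lid_edge","pocket","plate_mid","brass_core","steel_core","paste_jar","brush","screwdriver","loupe"]:
        print(q,[(np.round(d["point"],3).tolist(),round(d["score"],2)) for d in viewer.tip_of(p,q)])
E
```

```text
pics
{'t': 0.0, 'joint_pos': [1.212, 0.435, 0.025, 1.574, -0.012, 1.134, -0.075], 'dq': [-0.001, -0.001, -0.0, 0.001, -0.0, -0.0, 0.001], 'joint_efforts': [-0.002, -67.048, 1.024, -31.621, 0.016, 0.013, 0.0], 'position': [0.158, -0.604, 0.231], 'tcp_rot': [-3.14, 0.0, 0.256], 'wrist_force': [0.446, 0.739, -0.682], 'moment': [0.031, 0.003, -0.027], 'gripper_force': 0.0, 'gripper_width': 0.085}
0.0187
scene [[0.799, -0.471, 0.374, 0.913], [0.601, 0.643, -0.475, -0.456], [-0.016, 0.604, 0.797, 0.821], [0.0, 0.0, 0.0, 1.0]] [[419.5, 0.0, 256.0], [0.0, 419.5, 193.7], [0.0, 0.0, 1.0]]
insert_mid [([0.509, -0.207, 0.015], 0.82), ([0.541, -0.294, 0.014], 0.74), ([0.582, 0.009, 0.004], 0.36)]
holder_mid [([0.58, 0.011, 0.02], 0.97), ([0.606, -0.108, 0.024], 0.72)]
lid_hinge [([0.566, 0.04, 0.021], 0.69), ([0.632, -0.102, 0.021], 0.63)]
lid_edge [([0.568, -0.113, 0.046], 0.97), ([0.549, 0.076, 0.08], 0.79), ([0.728, -0.297, -0.002], 0.27)]
pocket [([0.581, 0.006, 0.002], 0.84), ([0.599, -0.109, 0.004], 0.59)]
plate_mid [([0.479, 0.24, 0.005], 0.72)]
brass_core [([0.718, -0.134, 0.002], 0.59)]

[... 559 characters left out ...]
97), ([0.581, 0.015, 0.02], 0.77), ([0.542, -0.298, 0.016], 0.39)]
lid_hinge [([0.57, 0.041, 0.022], 0.91), ([0.554, 0.08, 0.077], 0.62), ([0.63, -0.102, 0.022], 0.56)]
lid_edge [([0.574, -0.123, 0.046], 0.7), ([0.377, -0.03, 0.001], 0.69), ([0.553, 0.084, 0.078], 0.59)]
pocket [([0.585, 0.01, 0.004], 0.84), ([0.598, -0.112, 0.004], 0.8)]
plate_mid [([0.479, 0.24, 0.006], 0.75)]
brass_core [([0.378, -0.029, -0.004], 0.7), ([0.714, -0.126, -0.003], 0.5)]
steel_core [([0.709, 0.018, -0.003], 0.64)]
paste_jar [([0.702, 0.167, -0.002], 0.57), ([0.551, 0.077, 0.077], 0.31)]
brush [([0.376, -0.028, -0.001], 0.67)]
screwdriver [([0.728, -0.296, -0.003], 0.55)]
loupe [([0.709, 0.316, -0.003], 0.83)]
```

View pics/scene0.png

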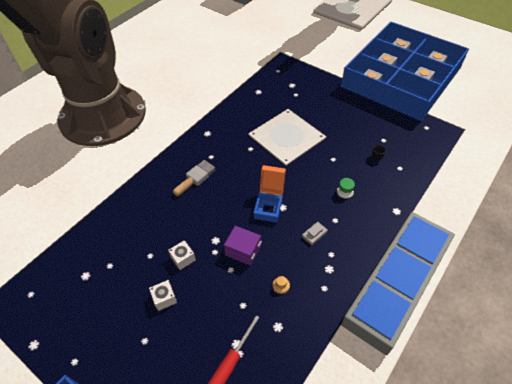

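View pics/side0.png

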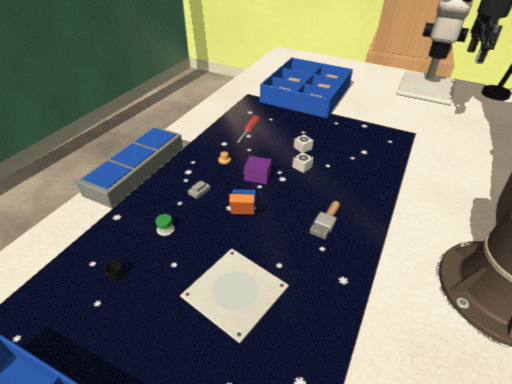

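The scene view shows the insert candidates at (181,253) and (163,294). The rightmost is the second, at world (0.541,-0.294). The holder is at (268,205) with the lid open towards the plate, the purple decoy is at (243,245), and the plate is at (288,135).

```bash
cat > h.py <<'E'
from rig import status, viewer, r
import cv2,numpy as np
from scipy.spatial.transform import Rotation as Ro
def cur():
    s=status.state(); return np.array(s["position"]),Ro.from_euler("xyz",s["tcp_rot"])
def down(yaw): return Ro.from_euler("xyz",[np.pi,0,yaw])
def plan(p,R,n=None,start=None,vmax=50,wmax=.17):
    "rows from start (default: measured pose) to p,R; returns the end"
    p0,R0=start or cur(); p=np.array(p,float)
    rv=(R0.inv()*R).as_rotvec()
    n=n or max(1,int(np.ceil(max(np.linalg.norm(p-p0)*1000/vmax,np.linalg.norm(rv)/wmax))))
    out=[]
    for i in range(n):
        Ri=R0*Ro.from_rotvec(rv*i/n); d=Ri.inv().apply((p-p0)/n)*1000
        out.append("%.1f %.1f %.1f %.3f %.3f %.3f"%(*d,*(rv/n)))
    for k in range(0,n,8): print("; ".join(out[k:k+8]).replace("-0.000","0").replace("0.000","0").replace("-0.0 ","0 ").replace("0.0 ","0 "))
    return p,R
def topix(c,P):
    P=np.atleast_2d(P);q=P@c["camera_from_world"][:3,:3].T+c["camera_from_world"][:3,3]
    q=q*[1,-1,-1];u=q@np.array(c["intrinsics"]).T;return u[:,:2]/u[:,2:]
def onplane(c,uv,z):
    uv=np.atleast_2d(uv);M=np.linalg.inv(c["camera_from_world"])
    d=np.c_[uv,np.ones(len(uv))]@np.linalg.inv(c["intrinsics"]).T*[1,-1,-1]@M[:3,:3].T
    o=M[:3,3];return o+d*((z-o[2])/d[:,2])[:,None]
def st():
    s=status.state();print("t %.2f"%s["t"],np.round(s["position"],4),np.round(s["tcp_rot"],3),"F",np.round(s["wrist_force"],1),"w %.4f f %.1f"%(s["gripper_width"],s["gripper_force"]),"j",np.round(s["joint_pos"],2))
E
python3 - <<'E'
from h import *
c=viewer.camera("wrist");M=np.linalg.inv(c["camera_from_world"])
p,R=cur();print("cam in tool",R.inv().apply(M[:3,3]-p),R.inv().apply(-M[:3,2]),[a for a in dir(r) if a[0]!='_'])
plan([.54,-.294,.20],down(.256))
E
```

```text
cam in tool [ 0.06745754 -0.00050591 -0.14176074] [-2.67085937e-01  5.30880641e-04  9.63672569e-01] ['IKError', 'finish_job', 'tcp_to_grasp']
44.8 -20.4 3.1 0 0 0; 44.8 -20.4 3.1 0 0 0; 44.8 -20.4 3.1 0 0 0; 44.8 -20.4 3.1 0 0 0; 44.8 -20.4 3.1 0 0 0; 44.8 -20.4 3.1 0 0 0; 44.8 -20.4 3.1 0 0 0; 44.8 -20.4 3.1 0 0 0
44.8 -20.4 3.1 0 0 0; 44.8 -20.4 3.1 0 0 0
```

Emit:
play_rows(
  moves="45 -20 3 0 0 0; 45 -20 3 0 0 0; 45 -20 3 0 0 0; 45 -20 3 0 0 0; 45 -20 3 0 0 0; 45 -20 3 0 0 0; 45 -20 3 0 0 0; 45 -20 3 0 0 0",
  grip=0.2,
)

```text
t: 2.35
position: [0.4671, -0.3578, 0.2074]
tcp_rot: [3.141, -0.0, 0.256]
wrist_force: [0.3, -0.5, -0.2]
gripper_width: 0.0511
gripper_force: 0.0
```

Emit:
play_rows(
  moves="44 -20 3 0 0 0; 44 -20 3 0 0 0; 0 0 0 0 0 0",
)

```text
t: 2.72
position: [0.5443, -0.2933, 0.2009]
tcp_rot: [-3.14, -0.002, 0.263]
wrist_force: [0.5, -0.7, -0.3]
gripper_width: 0.0515
gripper_force: 0.0
```

```bash
cat > sq.py <<'E'
from h import *
def topface(c,q,z,near=None):
    "bright top face of the insert -> centre, yaw mod 90deg on plane z"
    ms=viewer.masks_of(c,q);res=[]
    for m in ms[:3]:
        g=(m["pixels"]).astype(np.uint8);ys,xs=np.nonzero(g)
        if len(xs)<30: continue
        hull=cv2.convexHull(np.c_[xs,ys].astype(np.int32))
        P=onplane(c,hull[:,0,:].astype(float),z)[:,:2]*1000
        (cx,cy),wh,a=cv2.minAreaRect(P.astype(np.float32));res.append((round(m["score"],2),round(cx),round(cy),np.round(wh,1),round(a,1)))
    return res
E
python3 - <<'E'
from sq import *
st();c=viewer.camera("wrist");cv2.imwrite("pics/w1.png",c["pixels"])
print([ (np.round(d["point"],3),round(d["score"],2)) for d in viewer.tip_of(c,"insert_mid")])
print(topface(c,"insert_mid",.032))
E
```

```text
t 2.73 [ 0.5443 -0.2933  0.2009] [-3.14e+00 -2.00e-03  2.63e-01] F [ 0.5 -0.7 -0.3] w 0.0515 f 0.0 j [ 0.49  0.45 -0.12  1.62  0.06  1.07 -0.95]
[(array([ 0.504, -0.201,  0.019]), 0.72), (array([ 0.54 , -0.296,  0.017]), 0.66)]
[(0.62, 512, -207, array([42.3, 49.4]), 73.3), (0.61, 542, -295, array([41.7, 43.8]), 62.1)]
```

View pics/w1.png

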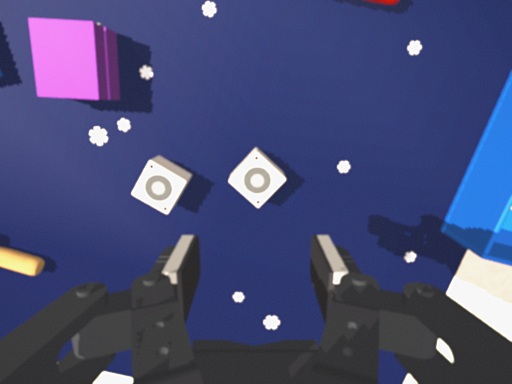

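The right-hand insert is at wrist pixel (258,178), world (0.542,-0.295), with its sides at about 62 degrees, matching the scene view. The left one is at (160,186). I'll go lower with the yaw aligned and measure again.

Run:
```python
from h import *
plan([.542,-.295,.11],down(np.radians(62)))
```

```text
0.5 -0.6 18.2 0 0 -0.165; 0.6 -0.5 18.2 0 0 -0.165; 0.7 -0.4 18.2 0 0 -0.165; 0.8 -0.3 18.2 0 0 -0.165; 0.8 -0.2 18.2 0 0 -0.165
```

Emit:
play_rows(
  moves="0.5 -0.6 18.2 0 0 -0.165; 0.6 -0.5 18.2 0 0 -0.165; 0.7 -0.4 18.2 0 0 -0.165; 0.8 -0.3 18.2 0 0 -0.165; 0.8 -0.2 18.2 0 0 -0.165; 0 0 0 0 0 0; 0 0 0 0 0 0",
  grip=0.45,
)

```text
t: 3.75
position: [0.5425, -0.2953, 0.1111]
tcp_rot: [3.141, 0.0, 1.076]
wrist_force: [-0.5, -0.6, -0.2]
gripper_width: 0.0617
gripper_force: 0.0
```

Run:
```python
from sq import *
st();c=viewer.camera("wrist");cv2.imwrite("pics/w2.png",c["pixels"])
print([ (np.round(d["point"],3),round(d["score"],2)) for d in viewer.tip_of(c,"insert_mid")])
print(topface(c,"insert_mid",.032))
```

```text
t 3.75 [ 0.5425 -0.2953  0.1111] [3.141 0.    1.076] F [-0.5 -0.6 -0.2] w 0.0617 f 0.0 j [ 0.62  0.56 -0.3   1.71  0.2   0.9  -0.26]
[(array([ 0.508, -0.202,  0.019]), 0.91), (array([ 0.538, -0.298,  0.017]), 0.86)]
[(0.93, 510, -205, array([40.3, 46.9]), 72.9), (0.73, 541, -292, array([45.3, 39.3]), 62.8)]
```

View pics/w2.png

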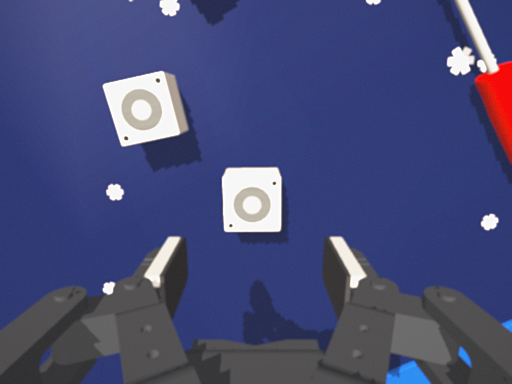

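The target insert's ring centre is at (252,205), with sides parallel to the fingers.

Run:
```python
from h import *
c=viewer.camera("wrist");q=onplane(c,[[252.,205.]],.032)[0];print(q)
plan([.5405,-.294,.020],down(np.radians(62.5)),n=4)
```

```text
[ 0.54001205 -0.29574502  0.032     ]
-0.2 -0.7 22.8 0 0 -0.003; -0.2 -0.7 22.8 0 0 -0.003; -0.2 -0.6 22.8 0 0 -0.003; -0.2 -0.6 22.8 0 0 -0.003
```

Emit:
play_rows(
  moves="-0.3 -0.6 23 0 0 -0.003; -0.3 -0.6 23 0 0 -0.003; -0.2 -0.6 23 0 0 -0.003; -0.2 -0.6 22 0 0 -0.003; 0 0 0 0 0 0",
)

```text
t: 4.58
position: [0.5391, -0.2936, 0.0183]
tcp_rot: [-3.139, 0.0, 1.092]
wrist_force: [0.7, -0.2, 0.8]
gripper_width: 0.062
gripper_force: 0.0
```

Emit:
play_rows(
  moves="0 0 0 0 0 0; 0 0 0 0 0 0; 0 0 0 0 0 0; 0 0 0 0 0 0",
  grip=-1,
)

```text
t: 5.08
position: [0.5411, -0.2943, 0.0208]
tcp_rot: [3.139, -0.0, 1.093]
wrist_force: [-0.9, 0.7, 6.2]
gripper_width: 0.0382
gripper_force: 61.4
```

Emit:
play_rows(
  moves="0 0 -20 0 0 0; 0 0 -45 0 0 0; 0 0 -45 0 0 0; 0 0 0 0 0 0",
)

```text
t: 5.58
position: [0.5427, -0.2949, 0.1345]
tcp_rot: [3.134, -0.0, 1.093]
wrist_force: [-0.6, 0.3, -3.6]
gripper_width: 0.0383
gripper_force: 61.0
```

Run:
```python
from h import *
st();c=viewer.camera("wrist");cv2.imwrite("pics/w3.png",c["pixels"])
print([ (np.round(d["point"],3),round(d["score"],2)) for d in viewer.tip_of(c,"insert_mid")])
print(plan([.575,.01,.13],down(np.radians(114)))[0])
```

```text
t 5.58 [ 0.5427 -0.2949  0.1345] [ 3.134 -0.     1.093] F [-0.6  0.3 -3.6] w 0.0383 f 61.0 j [ 0.63  0.53 -0.31  1.69  0.2   0.94 -0.24]
[(array([ 0.504, -0.199,  0.019]), 0.87), (array([ 0.541, -0.3  ,  0.131]), 0.7)]
40.9 -15.6 0 0 0 -0.128; 42.5 -10.2 0 0 0 -0.128; 43.5 -4.7 0 0 0 -0.128; 43.7 0.9 0 0 0 -0.128; 43.3 6.5 0 0 0 -0.128; 42.1 12.0 0 0 0 -0.128; 40.2 17.2 0.1 0 0 -0.128
[0.575 0.01  0.13 ]
```

View pics/w3.png

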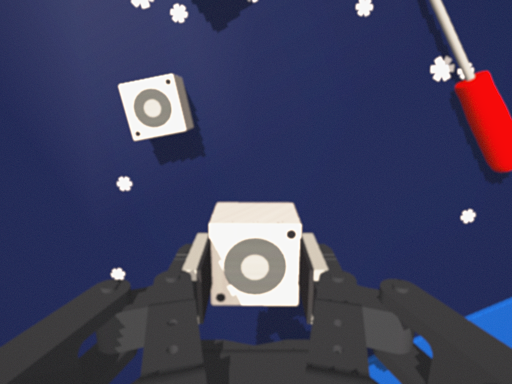

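The insert is held level and central, its ring at (255,266). I'll hover short of the holder so the wrist camera can see the pocket.

Run:
```python
from h import *
c=viewer.camera("wrist");p,R=cur();q=onplane(c,[[255.,266.]],p[2]+.0112)[0];print("ring in tool",R.inv().apply(q-p))
plan([.612,-.052,.15],down(np.radians(114)))
```

```text
ring in tool [-0.00220267  0.00031646 -0.01119958]
41.4 -7.8 -3.5 0 0 -0.150; 42.1 -1.6 -3.5 0 0 -0.150; 41.8 4.7 -3.5 0 0 -0.150; 40.7 10.9 -3.5 0 0 -0.150; 38.6 16.8 -3.5 0 0 -0.150; 35.6 22.4 -3.5 0 0 -0.150
```

Emit:
play_rows(
  moves="41.4 -7.8 -3.5 0 0 -0.15; 42.1 -1.6 -3.5 0 0 -0.15; 41.8 4.7 -3.5 0 0 -0.15; 40.7 10.9 -3.5 0 0 -0.15; 38.6 16.8 -3.5 0 0 -0.15; 35.6 22.4 -3.5 0 0 -0.15; 0 0 0 0 0 0; 0 0 0 0 0 0",
)

```text
t: 6.72
position: [0.6114, -0.0525, 0.149]
tcp_rot: [-3.139, -0.001, 1.992]
wrist_force: [-0.0, -0.3, -2.7]
gripper_width: 0.0382
gripper_force: 61.0
```

Run:
```python
from sq import *
st()
P={}
for n in ["wrist","scene","side"]:
    c=viewer.camera(n)
    if n=="wrist": cv2.imwrite("pics/w4.png",c["pixels"])
    for q in ["holder_mid","lid_hinge","lid_edge","pocket"]:
        print(n,q,[(np.round(d["point"],4).tolist(),round(d["score"],2)) for d in viewer.tip_of(c,q) if d["point"][1]>-.03 and d["point"][1]<.15])
```

```text
t 6.72 [ 0.6114 -0.0525  0.149 ] [-3.139e+00 -1.000e-03  1.992e+00] F [-0.  -0.3 -2.7] w 0.0382 f 61.0 j [ 0.38  0.56 -0.56  1.66  0.34  1.02  0.12]
wrist holder_mid []
wrist lid_hinge [([0.5682, 0.0364, 0.0296], 0.59)]
wrist lid_edge []
wrist pocket []
scene holder_mid [([0.583, 0.0125, 0.021], 0.93)]
scene lid_hinge [([0.5669, 0.0408, 0.0252], 0.5)]
scene lid_edge [([0.5504, 0.0763, 0.0765], 0.46)]
scene pocket [([0.584, 0.0088, 0.0023], 0.81)]
side holder_mid [([0.5811, 0.0152, 0.0233], 0.61)]
side lid_hinge [([0.5664, 0.0417, 0.0254], 0.67)]
side lid_edge [([0.5497, 0.0789, 0.077], 0.96)]
side pocket [([0.5842, 0.0094, 0.0006], 0.82)]
```

View pics/w4.png

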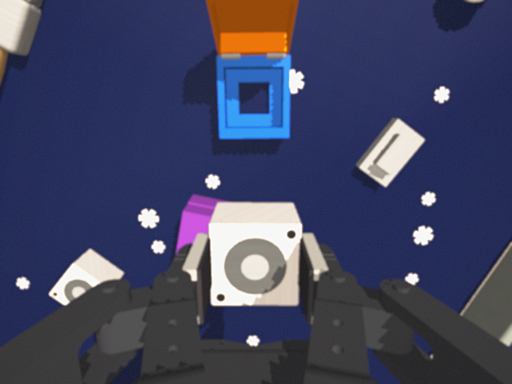

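The wrist view shows the open blue half at (254,97), with corners at (217,56), (291,56), (290,138) and (219,138). The orange lid is beyond it. Next I'll measure the rim.

Run:
```python
from h import *
c=viewer.camera("wrist");im=c["pixels"].astype(int)
b,g,rr=im[...,0],im[...,1],im[...,2]
m=((b>120)&(b>rr*2+30)&(g>60)).astype(np.uint8);m[:, :180]=0;m[:,330:]=0;m[170:]=0
cs,_=cv2.findContours(m,0,2);k=max(cs,key=cv2.contourArea)
print(cv2.boundingRect(k),cv2.approxPolyDP(k,4,True)[:,0].tolist())
P=onplane(c,k[:,0].astype(float),.024)[:,:2]*1000
print(cv2.minAreaRect(P.astype(np.float32)))
q=cv2.approxPolyDP(k,4,True)[:,0].astype(float);print(np.round(onplane(c,q,.024),4).tolist())
```

```text
(215, 55, 75, 85) [[289, 55], [281, 60], [237, 61], [215, 56], [217, 138], [287, 138]]
((581.29736328125, 11.337013244628906), (57.65184020996094, 62.67322540283203), 24.890304565429688)
[[0.5941, 0.0518, 0.024], [0.5901, 0.0461, 0.024], [0.5599, 0.0318, 0.024], [0.5433, 0.0282, 0.024], [0.5682, -0.0282, 0.024], [0.6198, -0.005, 0.024]]
```

Run:
```python
from h import *
s=plan([.5808,.0135,.075],down(2.002))
```

```text
24.2 -0.7 25.1 0 0 -0.003; 24.2 -0.6 25.1 0 0 -0.003; 24.2 -0.5 25.1 0 0 -0.003
```

Emit:
play_rows(
  moves="24.2 -0.6 25 0 0 -0.003; 24.2 -0.6 25 0 0 -0.003; 24.2 -0.6 25 0 0 -0.003; 0 0 0 0 0 0; 0 0 0 0 0 0; 0 0 0 0 0 0",
)

```text
t: 8.28
position: [0.5818, 0.0125, 0.0761]
tcp_rot: [3.14, 0.001, 2.0]
wrist_force: [0.2, -0.9, -1.8]
gripper_width: 0.0384
gripper_force: 61.0
```

Run:
```python
from h import *
st();plan([.5808,.0135,.0275],down(2.002))
for n in ["scene","side"]:
    c=viewer.camera(n)
    print([np.round(d["point"],4).tolist() for d in viewer.tip_of(c,"insert_mid")],[np.round(d["point"],4).tolist() for d in viewer.tip_of(c,"holder_mid")])
```

```text
t 8.28 [0.5818 0.0125 0.0761] [3.14e+00 1.00e-03 2.00e+00] F [ 0.2 -0.9 -1.8] w 0.0384 f 61.0 j [ 0.26  0.6  -0.54  1.81  0.4   0.84 -0.04]
1.4 -0.6 48.6 0.001 0.001 -0.002
[[0.5061, -0.2077, 0.0137], [0.5865, 0.014, 0.0703]] [[0.5789, 0.0107, 0.0187], [0.6049, -0.1098, 0.0243]]
[[0.5084, -0.2014, 0.0142], [0.5836, 0.0088, 0.0726]] [[0.5838, 0.014, 0.0189], [0.5982, -0.1126, 0.0192]]
```

Emit:
play_rows(
  moves="0.5 -0.3 12 0 0 0; 0.5 -0.3 12 0 0 0; 0.4 0 12 0 0 0; 0 0 8 0 0 0; 0 0 4 0 0 0; 0 0 0 0 0 0",
)

```text
t: 9.32
position: [0.5796, 0.0145, 0.0271]
tcp_rot: [-3.141, -0.0, 2.002]
wrist_force: [-0.5, 0.1, -2.4]
gripper_width: 0.0382
gripper_force: 61.1
```

Emit:
play_rows(
  moves="0.5 0 1.2 0 0 0; 0 0 0 0 0 0",
)

```text
t: 9.57
position: [0.5796, 0.015, 0.0264]
tcp_rot: [3.141, 0.0, 2.002]
wrist_force: [0.3, -0.1, -2.1]
gripper_width: 0.0384
gripper_force: 61.1
```

Emit:
play_rows(
  moves="0 0 0 0 0 0; 0 0 0 0 0 0; 0 0 0 0 0 0",
  grip=0.3,
)

```text
t: 9.95
position: [0.5796, 0.015, 0.0263]
tcp_rot: [3.141, 0.0, 2.002]
wrist_force: [0.7, 0.1, -0.3]
gripper_width: 0.0557
gripper_force: 0.0
```

Emit:
play_rows(
  moves="0 0 -20 0 0 0; 0 0 -50 0 0 0; -20 0 -40 0 0 0; -40 0 0 0 0 0; 0 0 0 0 0 0",
)

```text
t: 10.58
position: [0.6056, -0.0438, 0.1364]
tcp_rot: [3.141, 0.003, 1.996]
wrist_force: [-1.1, 0.1, -0.4]
gripper_width: 0.0556
gripper_force: 0.0
```

Run:
```python
from sq import *
st()
for n in ["wrist","scene","side"]:
    c=viewer.camera(n)
    if n=="wrist": cv2.imwrite("pics/w5.png",c["pixels"])
    print(n,{q:[np.round(d["point"],4).tolist() for d in viewer.tip_of(c,q) if -.05<d["point"][1]<.12] for q in ["insert_mid","holder_mid","lid_hinge","lid_edge"]})
```

```text
t 10.57 [ 0.6056 -0.0438  0.1364] [3.141e+00 3.000e-03 1.996e+00] F [-1.1  0.1 -0.4] w 0.0556 f 0.0 j [ 0.36  0.56 -0.56  1.7   0.35  0.98  0.1 ]
wrist {'insert_mid': [[0.5793, 0.0129, 0.0212]], 'holder_mid': [], 'lid_hinge': [[0.5669, 0.0352, 0.0234]], 'lid_edge': []}
scene {'insert_mid': [[0.5788, 0.0177, 0.0193]], 'holder_mid': [], 'lid_hinge': [[0.5691, 0.0397, 0.0226]], 'lid_edge': [[0.5502, 0.0747, 0.0762]]}
side {'insert_mid': [[0.5835, 0.0112, 0.0182]], 'holder_mid': [[0.5823, 0.0138, 0.0197], [0.5529, 0.079, 0.0792]], 'lid_hinge': [[0.5655, 0.0371, 0.0243]], 'lid_edge': [[0.5528, 0.0808, 0.0793]]}
```

View pics/w5.png

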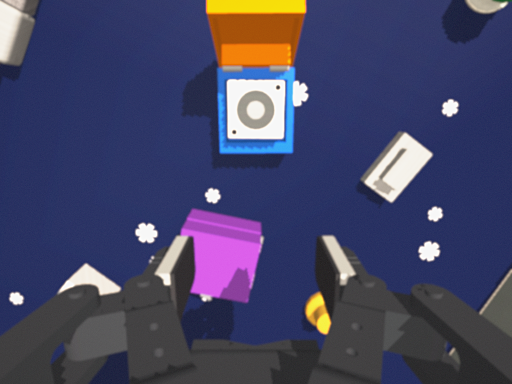

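The insert is in the pocket at (256,110). The lid is at about 1.9 rad, with its edge at (0.551,0.078,0.077). Next I'll go over and behind the lid with the fingers shut.

```bash
cat >> h.py <<'E'
C=np.array([.5815,.012]);YAW=2.002
def H(x,z,y=0,C=C,yaw=YAW): return np.r_[C+x*np.r_[np.cos(yaw),np.sin(yaw)]+y*np.r_[-np.sin(yaw),np.cos(yaw)],z]
E
python3 - <<'E'
from h import *
s=plan(H(.0,.16),down(YAW));s=plan(H(.102,.13),down(YAW),start=s);plan(H(.102,.066),down(YAW),start=s)
E
```

```text
28.2 0.3 -12.0 0 0 0; 28.2 0.3 -12.0 0 0 0
34.0 0 10 0 0 0; 34.0 0 10 0 0 0; 34.0 0 10 0 0 0
0 0 32.0 0 0 0; 0 0 32.0 0 0 0
```

Emit:
play_rows(
  moves="28 0.3 -12 0 0 0; 28 0.3 -12 0 0 0; 34 0 10 0 0 0; 34 0 10 0 0 0; 34 0 10 0 0 0; 0 0 32 0 0 0; 0 0 32 0 0 0; 0 0 0 0 0 0",
  grip=-1,
)

```text
t: 12.32
position: [0.5371, 0.1047, 0.0649]
tcp_rot: [-3.138, -0.001, 2.003]
wrist_force: [-0.2, -0.1, 0.9]
gripper_width: 0.0002
gripper_force: 0.0
```

Emit:
play_rows(
  moves="-7 0 0 0 0 0; -7 0 0 0 0 0; -5 0 -0.5 0 0 0; -5 0 -0.5 0 0 0; -3 0 -1 0 0 0; -3 0 -1 0 0 0; 0 0 0 0 0 0",
)

```text
t: 13.2
position: [0.5518, 0.0773, 0.0694]
tcp_rot: [3.141, -0.0, 2.002]
wrist_force: [-1.1, 4.5, 3.3]
gripper_width: -0.0001
gripper_force: 2.0
```

```bash
cat > lk.py <<'E'
from h import *
st()
for n in ["scene","side"]:
    c=viewer.camera(n);cv2.imwrite(f"pics/{n}_last.png",c["pixels"])
    print(n,{q:[np.round(d["point"],4).tolist()+[round(d["score"],2)] for d in viewer.tip_of(c,q) if d["point"][1]>-.08] for q in ["insert_mid","holder_mid","lid_hinge","lid_edge","pocket"]})
p,_=cur();d=p[:2]-C;print("TCP in holder x,y",d@[np.cos(YAW),np.sin(YAW)],d@[-np.sin(YAW),np.cos(YAW)])
E
python3 lk.py
```

```text
t 13.20 [0.5518 0.0773 0.0694] [ 3.141 -0.     2.002] F [-1.1  4.5  3.3] w -0.0001 f 2.0 j [ 0.16  0.58 -0.55  1.88  0.41  0.8  -0.18]
scene {'insert_mid': [[0.5832, 0.0057, 0.022, 0.83]], 'holder_mid': [[0.5849, 0.0066, 0.024, 0.75]], 'lid_hinge': [[0.5692, 0.0336, 0.0228, 0.6]], 'lid_edge': [[0.554, 0.0657, 0.0773, 0.64]], 'pocket': [[0.588, 0.0019, 0.0038, 0.91], [0.705, 0.0253, -0.0003, 0.64]]}
side {'insert_mid': [], 'holder_mid': [[0.5833, 0.0071, 0.02, 0.88]], 'lid_hinge': [[0.5686, 0.0332, 0.0254, 0.53]], 'lid_edge': [[0.5543, 0.069, 0.0792, 0.64]], 'pocket': [[0.5868, 0.0037, 0.0015, 0.87]]}
TCP in holder x,y 0.07170324245482866 -0.0001505414412789792
```

The holder slid about 6 mm because the finger lagged below the rising lid corner. I'll push along the lid's arc instead.

Emit:
play_rows(
  moves="-3 0 -3 0 0 0; -3 0 -3 0 0 0; -5 0 -3 0 0 0; -5 0 -3 0 0 0; -7 0 -2 0 0 0; -7 0 -1 0 0 0; 0 0 0 0 0 0",
)

```text
t: 14.68
position: [0.5644, 0.0486, 0.084]
tcp_rot: [-3.141, 0.0, 2.0]
wrist_force: [-0.8, 1.1, -0.9]
gripper_width: -0.0002
gripper_force: 0.7
```

```bash
python3 lk.py
```

```text
t 14.68 [0.5644 0.0486 0.084 ] [-3.141  0.     2.   ] F [-0.8  1.1 -0.9] w -0.0002 f 0.7 j [ 0.22  0.57 -0.56  1.84  0.4   0.84 -0.11]
scene {'insert_mid': [[0.5817, 0.0031, 0.0224, 0.79]], 'holder_mid': [[0.5869, 0.0043, 0.0198, 0.86]], 'lid_hinge': [[0.5705, 0.0315, 0.0274, 0.89]], 'lid_edge': [[0.5661, 0.034, 0.0915, 0.89]], 'pocket': [[0.5878, -0.0013, 0.004, 0.81]]}
side {'insert_mid': [], 'holder_mid': [[0.5851, 0.0079, 0.0226, 0.74]], 'lid_hinge': [[0.5683, 0.0297, 0.0267, 0.85]], 'lid_edge': [[0.569, 0.0415, 0.09, 0.97], [0.5692, 0.0315, 0.0283, 0.6]], 'pocket': [[0.5887, 0.0057, 0.0041, 0.96]]}
TCP in holder x,y 0.04162335670868718 8.363648536679341e-05
```

Emit:
play_rows(
  moves="-8.3 0 1.6 0 0 0; -8.3 0 1.6 0 0 0; -7.2 0 2.2 0 0 0; -7.2 0 2.3 0 0 0; -6.4 0 4 0 0 0; -6.3 0 4 0 0 0; -5 0 5.5 0 0 0; -5 0 5.5 0 0 0",
)

```text
t: 16.27
position: [0.5868, 0.0004, 0.057]
tcp_rot: [-3.142, 0.0, 2.001]
wrist_force: [1.1, -0.5, 2.6]
gripper_width: -0.0002
gripper_force: 1.3
```

Emit:
play_rows(
  moves="-3 0 6 0 0 0; -3 0 6 0 0 0; 0 0 1.5 0 0 0; 0 0 0 0 0 0",
)

```text
t: 16.77
position: [0.5892, -0.0054, 0.0441]
tcp_rot: [-3.141, 0.001, 2.001]
wrist_force: [0.7, -4.2, 7.9]
gripper_width: 0.0001
gripper_force: 3.6
```

```bash
python3 lk.py
```

```text
t 16.77 [ 0.5892 -0.0054  0.0441] [-3.141e+00  1.000e-03  2.001e+00] F [ 0.7 -4.2  7.9] w 0.0001 f 3.6 j [ 0.28  0.65 -0.52  1.82  0.44  0.79 -0.04]
scene {'insert_mid': [], 'holder_mid': [[0.5807, 0.0075, 0.0209, 0.82]], 'lid_hinge': [[0.5666, 0.0327, 0.0218, 0.75]], 'lid_edge': [], 'pocket': [[0.5861, 0.0021, 0.0048, 0.67]]}
side {'insert_mid': [], 'holder_mid': [[0.5848, 0.0067, 0.0203, 0.81]], 'lid_hinge': [[0.5711, 0.0318, 0.0239, 0.95]], 'lid_edge': [[0.5992, -0.0213, 0.0449, 0.59]], 'pocket': [[0.5903, 0.0032, 0.0036, 0.72]]}
TCP in holder x,y -0.018944570480114036 0.0002858450321830573
```

The lid looks shut, with the top at 44 mm and a contact force of 8 N. I'll press a little more, then back off and look.

Emit:
play_rows(
  moves="0 0 2 0 0 0; 0 0 0 0 0 0; 0 0 0 0 0 0",
)

```text
t: 17.75
position: [0.5894, -0.0054, 0.0437]
tcp_rot: [3.141, 0.002, 2.001]
wrist_force: [-5.0, -4.7, 25.4]
gripper_width: 0.0001
gripper_force: 12.7
```

Emit:
play_rows(
  moves="0 0 -25 0 0 0; 0 0 -50 0 0 0; -25 0 -40 0 0 0; -30 0 0 0 0 0; 0 0 0 0 0 0; 0 0 0 0 0 0",
  grip=1,
)

```text
t: 18.5
position: [0.611, -0.0536, 0.156]
tcp_rot: [-3.14, -0.002, 2.002]
wrist_force: [-1.2, 0.3, -0.4]
gripper_width: 0.0858
gripper_force: 0.0
```

Run:
```python
from h import *
st();c=viewer.camera("wrist");im=c["pixels"].astype(int);cv2.imwrite("pics/w6.png",c["pixels"])
b,g,rr=im[...,0],im[...,1],im[...,2]
m1=((b>120)&(b>rr*2+30)&(g>60)).astype(np.uint8);m2=((rr>150)&(b<90)&(g<190)&(g>60)).astype(np.uint8)
for m,z in((m1,.024),(m2,.044)):
    m[200:]=0
    cs,_=cv2.findContours(m,0,2);k=max(cs,key=cv2.contourArea)
    P=onplane(c,k[:,0].astype(float),z)[:,:2]*1000
    print(cv2.boundingRect(k),cv2.minAreaRect(P.astype(np.float32)))
```

```text
t 18.50 [ 0.611  -0.0536  0.156 ] [-3.140e+00 -2.000e-03  2.002e+00] F [-1.2  0.3 -0.4] w 0.0858 f 0.0 j [ 0.39  0.56 -0.58  1.65  0.34  1.04  0.13]Traceback (most recent call last):
  File "<stdin>", line 7, in <module>
ValueError: max() iterable argument is empty
```

View pics/w6.png

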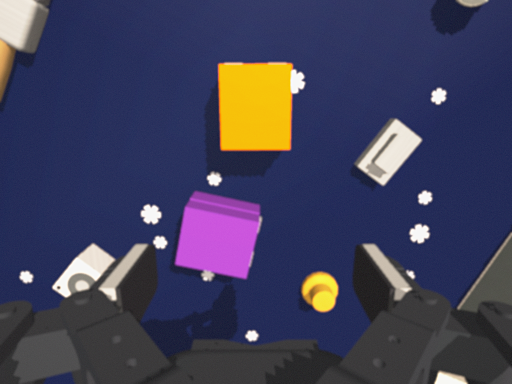

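The holder is shut: only the orange lid shows, at (219–292, 62–151), with its edges parallel to the tool. I'll get its pose and plan the tilted grasp.

```bash
cat >> h.py <<'E'
def tilt(b,yaw): return down(yaw)*Ro.from_rotvec([0,b,0])
E
python3 - <<'E'
from h import *
c=viewer.camera("wrist");im=c["pixels"].astype(int)
b,g,rr=im[...,0],im[...,1],im[...,2]
m=((rr>150)&(b<90)&(g<220)&(g>60)).astype(np.uint8);m[200:]=0;m[:,:150]=0
cs,_=cv2.findContours(m,0,2);k=max(cs,key=cv2.contourArea)
P=onplane(c,k[:,0].astype(float),.044)[:,:2]*1000
(cx,cy),wh,a=cv2.minAreaRect(P.astype(np.float32));print(cx,cy,wh,a)
C=np.array([cx,cy])/1000;yaw=np.radians(a+90)
print(yaw)
A=.52
p=H(.003,.009,C=C,yaw=yaw);back=-tilt(-A,yaw).apply([0,0,1])
print("pre->");s=plan(p+.11*back,tilt(-A,yaw));print("grasp->",p);plan(p,tilt(-A,yaw),start=s,vmax=28)
E
```

```text
584.3929443359375 4.200950622558594 (54.49809646606445, 62.253299713134766) 24.779998779296875
2.003288894133803
pre->
30.2 -0.1 13.0 0 -0.130 0; 31.6 -0.1 9.0 0 -0.130 0; 32.5 -0.1 4.8 0 -0.130 0; 32.9 -0.1 0.5 0 -0.130 0
grasp-> [0.58313554 0.00692472 0.009     ]
0 0 27.5 0 0 0; 0 0 27.5 0 0 0; 0 0 27.5 0 0 0; 0 0 27.5 0 0 0
```

Emit:
play_rows(
  moves="30.2 -0.1 13 0 -0.13 0; 31.6 -0.1 9 0 -0.13 0; 32.5 -0.1 4.8 0 -0.13 0; 32.9 -0.1 0.5 0 -0.13 0; 0 0 0 0 0 0; 0 0 0 0 0 0",
  grip=0.75,
)

```text
t: 19.35
position: [0.5608, 0.0559, 0.1047]
tcp_rot: [-3.14, 0.519, 2.005]
wrist_force: [-0.4, -0.3, 0.9]
gripper_width: 0.0748
gripper_force: 0.0
```

Run:
```python
from h import *
st();plan([.5831,.0069,.009],tilt(-.52,2.0033),vmax=28)
```

```text
t 19.35 [0.5608 0.0559 0.1047] [-3.14   0.519  2.005] F [-0.4 -0.3  0.9] w 0.0748 f 0.0 j [-0.27  0.53 -0.35  1.96  0.87  0.98 -0.76]
0.2 -0.1 27.4 0 0 0; 0.2 -0.1 27.4 0 0 0; 0.2 -0.1 27.4 0 0 0; 0.2 -0.1 27.4 0 0 0
```

Reached exactly. Next I'll descend, grip and lift.

Emit:
play_rows(
  moves="0.2 0 27.4 0 0 0; 0.2 0 27.4 0 0 0; 0.2 0 27.4 0 0 0; 0.2 0 27.4 0 0 0; 0 0 0 0 0 0; 0 0 0 0 0 0",
)

```text
t: 20.1
position: [0.5841, 0.0055, 0.0103]
tcp_rot: [3.14, 0.52, 1.999]
wrist_force: [0.8, -0.5, -1.0]
gripper_width: 0.0747
gripper_force: 0.0
```

Emit:
play_rows(
  moves="0 0 0 0 0 0; 0 0 0 0 0 0; 0 0 0 0 0 0; 0 0 0 0 0 0; 0 0 0 0 0 0",
  grip=-1,
)

```text
t: 20.72
position: [0.5841, 0.0069, 0.0108]
tcp_rot: [3.14, 0.521, 2.001]
wrist_force: [-2.3, 1.3, 6.4]
gripper_width: 0.0548
gripper_force: 63.5
```

Run:
```python
from h import *
import json
p,R=cur();hp=np.array([.5844,.0042,.022]);hR=Ro.from_euler("z",2.0033)
gp=R.inv().apply(hp-p);gR=R.inv()*hR
json.dump([gp.tolist(),gR.as_quat().tolist()],open("gA.json","w"));print(gp)
def tool(hp,hR):
    Rt=hR*gR.inv();return hp-Rt.apply(gp),Rt
Y=.465
print("lift");s=plan(p+[0,0,.12],R)
print("carry");s=plan(*tool(np.array([.479,.240,.16]),Ro.from_euler("z",Y)),start=s)
print("turn");s=plan(*tool(np.array([.479,.240,.13]),Ro.from_euler("z",Y)*Ro.from_euler("y",-np.pi/2)),start=s)
print(s[0],s[1].as_euler("xyz"))
```

```text
[-0.0077789  -0.00083793 -0.00840278]
lift
-19.9 0.1 -34.7 0 0 0; -19.9 0.1 -34.7 0 0 0; -19.9 0.1 -34.7 0 0 0
carry
21.2 0.5 -14.2 0.077 0 0.133; 21.0 -3.5 -14.1 0.077 0 0.133; 20.3 -7.3 -13.7 0.077 0 0.133; 19.1 -10.9 -13.0 0.077 0 0.133; 17.4 -14.3 -12.1 0.077 0 0.133; 15.3 -17.4 -10.9 0.077 0 0.133; 12.7 -20 -9.4 0.077 0 0.133; 9.9 -22.2 -7.8 0.077 0 0.133
6.8 -23.9 -6.0 0.077 0 0.133; 3.6 -25.0 -4.2 0.077 0 0.133
turn
1.6 0 1.0 0 0.157 0; 1.4 0 1.2 0 0.157 0; 1.2 0 1.4 0 0.157 0; 0.9 0 1.6 0 0.157 0; 0.7 0 1.7 0 0.157 0; 0.4 0 1.8 0 0.157 0; 0.1 0 1.8 0 0.157 0; -0.2 0 1.8 0 0.157 0
-0.5 0 1.8 0 0.157 0; -0.7 0 1.7 0 0.157 0
[0.48935825 0.24423494 0.13256748] [-3.1392278  -1.0501648   0.46127768]
```

Emit:
play_rows(
  moves="-5 0 -8.7 0 0 0; -15 0 -26 0 0 0; -20 0 -34.7 0 0 0; -20 0 -34.7 0 0 0; 0 0 0 0 0 0",
)

```text
t: 21.35
position: [0.5852, 0.0069, 0.1329]
tcp_rot: [3.135, 0.52, 1.999]
wrist_force: [0.3, -0.2, -5.8]
gripper_width: 0.0545
gripper_force: 66.0
```

Emit:
play_rows(
  moves="21.2 0.5 -14.2 0.077 0 0.133; 21 -3.5 -14.1 0.077 0 0.133; 20.3 -7.3 -13.7 0.077 0 0.133; 19.1 -10.9 -13 0.077 0 0.133; 17.4 -14.3 -12.1 0.077 0 0.133; 15.3 -17.4 -10.9 0.077 0 0.133; 12.7 -20 -9.4 0.077 0 0.133; 9.9 -22.2 -7.8 0.077 0 0.133",
)

```text
t: 22.35
position: [0.5012, 0.1935, 0.1431]
tcp_rot: [-3.136, 0.525, 0.771]
wrist_force: [-0.1, 0.0, -5.4]
gripper_width: 0.0544
gripper_force: 66.1
```

Emit:
play_rows(
  moves="6.8 -23.9 -6 0.077 0 0.133; 3.6 -25 -4.2 0.077 0 0.133; 0 0 0 0 0 0; 0 0 0 0 0 0",
)

```text
t: 22.85
position: [0.4816, 0.2382, 0.1475]
tcp_rot: [-3.137, 0.526, 0.471]
wrist_force: [0.3, -0.2, -6.6]
gripper_width: 0.0544
gripper_force: 66.1
```

```bash
cat > turnA.py <<'E'
from h import *
import json,sys
gp,gq=json.load(open("gA.json"));gR=Ro.from_quat(gq)
def tool(hp,hR):
    Rt=hR*gR.inv();return np.array(hp)-Rt.apply(gp),Rt
E
python3 - <<'E'
from turnA import *
st();p,R=cur();print("holder",p+R.apply(gp),(R*gR).as_euler("xyz"))
for n in ["scene","side"]:
    c=viewer.camera(n);print([(np.round(d["point"],3).tolist(),round(d["score"],2)) for d in viewer.tip_of(c,"holder_mid")])
s=plan(*tool([.479,.240,.13],Ro.from_euler("z",.465)*Ro.from_euler("y",-np.pi/2)))
E
```

```text
t 22.85 [0.4816 0.2382 0.1475] [-3.137  0.526  0.471] F [ 0.3 -0.2 -6.6] w 0.0544 f 66.1 j [-0.43  0.71 -0.18  1.43  0.05  1.53 -1.71]
holder [0.47895814 0.23780885 0.15869695] [0.00554295 0.00490193 0.4694964 ]
[([0.476, 0.239, 0.158], 0.94), ([0.604, -0.107, 0.023], 0.88)]
[([0.6, -0.11, 0.021], 0.74), ([0.477, 0.239, 0.158], 0.68), ([0.484, 0.234, 0.14], 0.61)]
1.6 -0.1 0.9 0 0.157 0; 1.4 -0.1 1.1 0 0.157 0; 1.2 -0.1 1.3 0 0.157 0; 1.0 -0.1 1.5 0 0.157 0; 0.8 -0.1 1.6 0 0.157 0; 0.5 -0.1 1.7 0 0.157 0; 0.2 -0.1 1.8 0 0.157 0; -0.1 -0.1 1.8 0 0.157 0
-0.3 -0.1 1.8 0 0.157 0; -0.6 -0.1 1.7 0 0.157 0
```

Emit:
play_rows(
  moves="1.6 0 1 0 0.157 0; 1.4 0 1.2 0 0.157 0; 1.2 0 1.4 0 0.157 0; 0.9 0 1.6 0 0.157 0; 0.7 0 1.7 0 0.157 0; 0.4 0 1.8 0 0.157 0; 0.1 0 1.8 0 0.157 0; -0.2 0 1.8 0 0.157 0",
)

```text
t: 24.05
position: [0.4992, 0.2316, 0.1597]
tcp_rot: [3.113, -0.538, 0.465]
wrist_force: [1.7, -0.8, -3.3]
gripper_width: 0.0543
gripper_force: 66.8
```

Emit:
play_rows(
  moves="-0.5 0 1.8 0 0.157 0; -0.7 0 1.7 0 0.157 0; 0 0 0 0 0 0; 0 0 0 0 0 0",
)

```text
t: 24.55
position: [0.5086, 0.2283, 0.2196]
tcp_rot: [3.126, -0.671, 0.469]
wrist_force: [0.3, -0.7, -5.3]
gripper_width: 0.0542
gripper_force: 66.9
```

Run:
```python
from turnA import *
st();p,R=cur();print("holder",p+R.apply(gp));print(((R*gR).as_matrix()).round(3))
s=plan(*tool([.479,.240,.040],Ro.from_euler("z",.465)*Ro.from_euler("y",-np.pi/2)),vmax=25)
for n in ["scene","side"]:
    c=viewer.camera(n);print({q:[(np.round(d["point"],3).tolist(),round(d["score"],2)) for d in viewer.tip_of(c,q) if d["point"][1]>.1] for q in ["holder_mid","lid_hinge","lid_edge"]})
    if n=="side":cv2.imwrite("pics/s7.png",cv2.resize(c["pixels"][120:360,100:420],None,fx=2,fy=2))
```

```text
t 24.55 [0.5086 0.2283 0.2196] [ 3.126 -0.671  0.469] F [ 0.3 -0.7 -5.3] w 0.0542 f 66.9 j [-0.33  0.1  -0.26  2.33  1.1   0.12 -2.74]
holder [0.49810832 0.2240919  0.2213045 ]
[[ 0.326 -0.445 -0.834]
 [ 0.175  0.895 -0.409]
 [ 0.929 -0.013  0.37 ]]
-14.7 -3.1 16.5 0.002 0.047 0.001; -15.5 -3.1 15.8 0.002 0.047 0.001; -16.2 -3.0 15.0 0.002 0.047 0.001; -16.9 -3.0 14.3 0.002 0.047 0.001; -17.6 -3.0 13.4 0.002 0.047 0.001; -18.2 -2.9 12.6 0.002 0.047 0.001; -18.8 -2.9 11.7 0.002 0.047 0.001; -19.3 -2.9 10.8 0.002 0.047 0.001
{'holder_mid': [([0.499, 0.223, 0.22], 0.76)], 'lid_hinge': [([0.506, 0.227, 0.248], 0.84)], 'lid_edge': [([0.469, 0.21, 0.201], 0.49), ([0.498, 0.22, 0.218], 0.28)]}
{'holder_mid': [([0.469, 0.214, 0.201], 0.59), ([0.499, 0.225, 0.219], 0.58)], 'lid_hinge': [([0.505, 0.23, 0.252], 0.9)], 'lid_edge': [([0.467, 0.209, 0.2], 0.98)]}
```

View pics/s7.png

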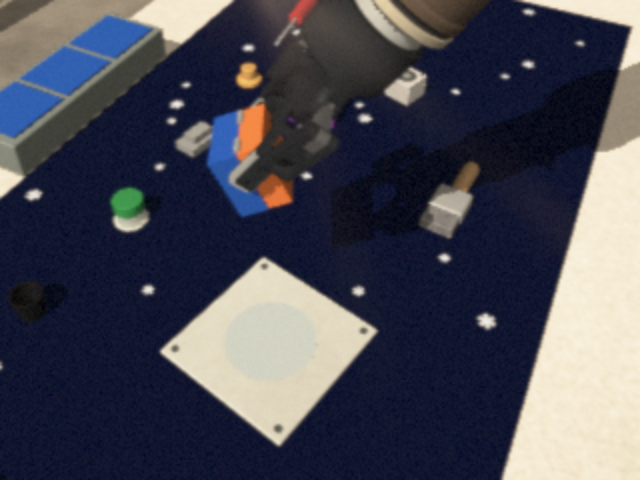

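The turn stopped at joint limits (j6 at 0.12, j7 at -2.74), with the holder still held safely in the air. It's shut, blue side facing away. I'll fit a kinematic model from the logged poses so I can choose a reachable turning direction.

```bash
cat > kin.py <<'E'
from h import *
import itertools
D=[([1.212,.434,.025,1.573,-.012,1.134,-.075],[.158,-.604,.231],[-3.14,0,.256]),
([.49,.45,-.12,1.62,.06,1.07,-.95],[.5443,-.2933,.2009],[-3.14,-.002,.263]),
([.62,.56,-.3,1.71,.2,.9,-.26],[.5425,-.2953,.1111],[3.141,0,1.076]),
([.38,.56,-.56,1.66,.34,1.02,.12],[.6114,-.0525,.149],[-3.139,-.001,1.992]),
([.26,.6,-.54,1.81,.4,.84,-.04],[.5818,.0125,.0761],[3.14,.001,2.0]),
([.16,.58,-.55,1.88,.41,.8,-.18],[.5518,.0773,.0694],[3.141,0,2.002]),
([.28,.65,-.52,1.82,.44,.79,-.04],[.5892,-.0054,.0441],[-3.141,.001,2.001]),
([-.27,.53,-.35,1.96,.87,.98,-.76],[.5608,.0559,.1047],[-3.14,.519,2.005]),
([-.43,.71,-.18,1.43,.05,1.53,-1.71],[.4816,.2382,.1475],[-3.137,.526,.471])]
s=status.state();D.append((s["joint_pos"],s["position"],s["tcp_rot"]))
Q=np.array([d[0] for d in D]);P=np.array([d[1] for d in D]);RR=Ro.from_euler("xyz",[d[2] for d in D])
ax="zyzyzyz"
def chain(q,sg): return [Ro.from_euler(ax[i],sg[i]*q[i]) for i in range(7)]
best=None
for sg in itertools.product([1,-1],repeat=7):
    F=[]
    for q in Q:
        R=Ro.identity()
        for k in chain(q,sg): R=R*k
        F.append(R)
    for b in np.arange(4)*np.pi/2:
        R0=Ro.concatenate([(Ro.from_euler("z",b)*f).inv()*t for f,t in zip(F,RR)])
        m=R0.mean();e=np.sqrt(np.mean((m.inv()*R0).magnitude()**2))
        if best is None or e<best[0]: best=(e,sg,b,m)
e,sg,b,R0=best
def fk_cols(q):
    R=Ro.from_euler("z",b);A=[R.as_matrix()]
    for k in chain(q,sg): R=R*k;A.append(R.as_matrix())
    return np.hstack(A),R*R0
A=np.vstack([fk_cols(q)[0] for q in Q])
w=np.vstack([A,1e-3*np.eye(24)]);L=np.linalg.lstsq(w,np.r_[P.ravel(),np.zeros(24)],rcond=None)[0]
def fk(q): a,R=fk_cols(q);return a@L,R
lo=np.array([-2.62,-.44,-1.27,.08,-1.32,.12,-2.74]);hi=np.array([2.62,2.09,1.32,2.57,4.46,2,2.74])
from scipy.optimize import least_squares
def ik(p,R,q0=None,tries=12,seed=0):
    rng=np.random.default_rng(seed);bb=None
    for i in range(tries):
        s=np.clip(q0,lo+.03,hi-.03) if i==0 and q0 is not None else rng.uniform(lo+.05,hi-.05)
        f=lambda q:(lambda x:np.r_[(x[0]-p)*5,(x[1].inv()*R).as_rotvec(),.003*(q-(lo+hi)/2)/(hi-lo)])(fk(q))
        o=least_squares(f,s,bounds=(lo+.02,hi-.02))
        if bb is None or o.cost<bb.cost: bb=o
        if q0 is not None and i==0 and np.linalg.norm(f(o.x)[:6])<.02: break
    return bb.x,np.linalg.norm(fk(bb.x)[0]-p),(fk(bb.x)[1].inv()*R).magnitude()
if __name__=="__main__":
    print("rot err",e,sg,b,R0.as_euler("xyz"));print(L.reshape(8,3).round(3));print("pos rms",np.abs(A@L-P.ravel()).max())
    plate=np.array([.479,.24])
    for yaw in [.465,1.2,2.0,2.6,-.4,-1.1,-2.0,-2.7]:
        out=[]
        for be in [-1.2,-.9,-.5,-.2,.2,.5,.9,1.2]:
            q,a,c=ik(np.r_[plate,.05],tilt(be,yaw),tries=6);out.append("%.0f/%.2f"%(a*1000,c))
        print(yaw,out)
E
time python3 kin.py
```

```text
rot err 0.005273918846201332 (-1, 1, -1, 1, -1, 1, -1) 0.0 [ 9.25368969e-04 -5.29366603e-04  1.57053827e+00]
[[ 0.001 -0.001  0.13 ]
 [ 0.004 -0.019  0.13 ]
 [-0.015 -0.019  0.281]
 [ 0.025 -0.011  0.281]
 [ 0.001 -0.011  0.205]
 [-0.006  0.003  0.205]
 [ 0.003  0.003  0.184]
 [ 0.     0.     0.184]]
pos rms 0.0032177597914088453
0.465 ['11/0.11', '0/0.00', '0/0.00', '0/0.00', '0/0.00', '0/0.00', '17/0.13', '49/0.31']
1.2 ['0/0.00', '0/0.00', '0/0.00', '0/0.00', '0/0.00', '0/0.00', '0/0.00', '0/0.00']
2.0 ['0/0.00', '0/0.00', '0/0.00', '0/0.00', '0/0.00', '0/0.00', '0/0.00', '0/0.00']
2.6 ['0/0.00', '0/0.00', '0/0.00', '0/0.00', '0/0.00', '0/0.00', '0/0.00', '0/0.00']
-0.4 ['0/0.00', '0/0.00', '0/0.00', '0/0.00', '0/0.00', '0/0.00', '0/0.00', '0/0.00']
-1.1 ['0/0.00', '0/0.00', '0/0.00', '0/0.00', '0/0.00', '0/0.00', '0/0.00', '0/0.00']
-2.0 ['0/0.00', '12/0.18', '0/0.00', '0/0.00', '0/0.00', '0/0.00', '0/0.00', '0/0.00']
-2.7 ['46/0.31', '17/0.13', '0/0.00', '0/0.00', '0/0.00', '0/0.00', '0/0.00', '12/0.11']
real	1m42.238s
user	1m42.260s
sys	0m0.273s
```

The model fits to 3 mm. Yaw about 2.0 is reachable for all tilts. I'll check a continuous path.

```bash
cat > path.py <<'E'
from kin import *
def sim(q,p0,R0,p1,R1,n):
    "local IK along the path; returns q and worst misses"
    rv=(R0.inv()*R1).as_rotvec();w=0;dm=0
    for i in range(1,n+1):
        p=p0+(p1-p0)*i/n;R=R0*Ro.from_rotvec(rv*i/n)
        f=lambda x:(lambda y:np.r_[(y[0]-p)*5,(y[1].inv()*R).as_rotvec(),.002*(x-q)])(fk(x))
        x=least_squares(f,np.clip(q,lo+.001,hi-.001),bounds=(lo,hi)).x;dm=max(dm,np.abs(x-q).max());q=x
        w=max(w,np.linalg.norm(f(x)[:6]))
    return q,w,dm
E
python3 - <<'E'
from path import *
from turnA import gp,gR,tool
st();q=np.array(status.state()["joint_pos"]);p,R=cur()
hc=[.479,.240]
def T(be,yaw,z):
    Rt=tilt(be,yaw);hp=np.array([*hc,z]);return hp-Rt.apply(gp),Rt
for Yw in (1.6,2.0,2.3):
    qq,pp,RR_=q,p,R
    for be,yw,z in [(.1,.465,.17),(.1,Yw,.17),(1.05,Yw,.15),(1.05,Yw,.04)]:
        p1,R1=T(be,yw,z);qq,w,dm=sim(qq,pp,RR_,p1,R1,10);pp,RR_=p1,R1
        print(Yw,be,yw,"miss %.3f step %.2f"%(w,dm),qq.round(2))
E
```

```text
t 24.95 [0.5085 0.2298 0.2201] [ 3.126 -0.672  0.472] F [ 0.2 -0.2 -4.9] w 0.0544 f 66.9 j [-0.33  0.1  -0.26  2.33  1.1   0.12 -2.74]
1.6 0.1 0.465 miss 0.000 step 0.35 [-0.08  0.4  -0.62  1.91  0.34  0.83 -1.98]
1.6 0.1 1.6 miss 0.000 step 0.11 [ 0.18  0.53 -0.95  1.85  0.43  0.94 -0.92]
1.6 1.05 1.6 miss 0.000 step 0.14 [ 0.84  1.07 -1.27  2.09 -0.13  0.45  0.05]
1.6 1.05 1.6 miss 0.000 step 0.02 [ 0.78  1.24 -1.13  2.11 -0.04  0.32  0.14]
2.0 0.1 0.465 miss 0.000 step 0.35 [-0.08  0.4  -0.62  1.91  0.34  0.83 -1.98]
2.0 0.1 2.0 miss 0.000 step 0.15 [ 0.23  0.59 -1.06  1.82  0.49  1.02 -0.58]
2.0 1.05 2.0 miss 0.000 step 0.08 [ 0.7   1.16 -1.27  1.79  0.03  0.94  0.08]
2.0 1.05 2.0 miss 0.000 step 0.01 [ 0.66  1.3  -1.16  1.8   0.12  0.84  0.16]
2.3 0.1 0.465 miss 0.000 step 0.35 [-0.08  0.4  -0.62  1.91  0.34  0.83 -1.98]
2.3 0.1 2.3 miss 0.000 step 0.18 [ 0.25  0.65 -1.13  1.8   0.54  1.09 -0.33]
2.3 1.05 2.3 miss 0.000 step 0.07 [ 0.55  1.22 -1.27  1.58  0.1   1.27  0.16]
2.3 1.05 2.3 miss 0.000 step 0.01 [ 0.53  1.35 -1.18  1.59  0.19  1.19  0.23]
```

Run:
```python
from turnA import *
def T(be,yaw,z):
    Rt=tilt(be,yaw);hp=np.array([.479,.24,z]);return hp-Rt.apply(gp),Rt
s=plan(*T(.1,.465,.17),wmax=.14);print();s=plan(*T(.1,2.0,.17),start=s,wmax=.16)
```

```text
-9.2 -4.4 7.3 0.003 -0.114 0; -8.3 -4.4 8.3 0.003 -0.114 0; -7.3 -4.4 9.3 0.003 -0.114 0; -6.2 -4.4 10 0.003 -0.114 0; -5.0 -4.3 10.7 0.003 -0.114 0

-0.7 -0.9 -0.1 0.015 0 -0.153; -0.6 -1.0 -0.1 0.015 0 -0.153; -0.4 -1.1 0 0.015 0 -0.153; -0.2 -1.2 0 0.015 0 -0.153; -0.1 -1.2 0 0.015 0 -0.153; 0.1 -1.2 0 0.015 0 -0.153; 0.3 -1.2 0 0.015 0 -0.153; 0.5 -1.1 0 0.015 0 -0.153
0.6 -1.0 0.1 0.015 0 -0.153; 0.8 -0.9 0.1 0.015 0 -0.153
```

Emit:
play_rows(
  moves="-9 -4.4 7.3 0.003 -0.114 0; -8.3 -4.4 8.3 0.003 -0.114 0; -7.3 -4.4 9.3 0.003 -0.114 0; -6.2 -4.4 10 0.003 -0.114 0; -5 -4.3 10.7 0.003 -0.114 0; 0 0 0 0 0 0; 0 0 0 0 0 0",
)

```text
t: 25.82
position: [0.5009, 0.2367, 0.1702]
tcp_rot: [3.122, -0.186, 0.456]
wrist_force: [-0.3, 0.4, -5.7]
gripper_width: 0.0541
gripper_force: 66.8
```

Emit:
play_rows(
  moves="-3 -0.9 0 0 0 -0.153; -3 -1 0 0 0 -0.153; -0.4 -1.1 0 0 0 -0.153; -0.2 -1.2 0 0 0 -0.153; 0 -1.2 0 0 0 -0.153; 0.1 -1.2 0 0 0 -0.153; 0.3 -1.2 0 0 0 -0.153; 0.5 -1.1 0 0 0 -0.153",
)

```text
t: 26.82
position: [0.4882, 0.2382, 0.1687]
tcp_rot: [2.959, -0.043, 1.687]
wrist_force: [0.5, 0.2, -4.9]
gripper_width: 0.0544
gripper_force: 66.8
```

Emit:
play_rows(
  moves="0.6 -1 0 0 0 -0.153; 0.8 -1 0 0 0 -0.153; 0 0 0 0 0 0; 0 0 0 0 0 0",
)

```text
t: 27.32
position: [0.4864, 0.2394, 0.1683]
tcp_rot: [2.956, 0.012, 1.98]
wrist_force: [0.3, 0.0, -5.8]
gripper_width: 0.0543
gripper_force: 66.8
```

Run:
```python
from path import *
from turnA import *
st();p,R=cur();print("holder",p+R.apply(gp))
t=tool([.479,.240,.15],Ro.from_euler("z",2.0)*Ro.from_euler("y",-np.pi/2))
print(sim(np.array(status.state()["joint_pos"]),p,R,*t,10))
plan(*t,wmax=.12)
```

```text
t 27.32 [0.4864 0.2394 0.1683] [2.956 0.012 1.98 ] F [ 0.3  0.  -5.8] w 0.0543 f 66.8 j [ 0.12  0.42 -0.9   1.96  0.56  0.81 -0.68]
holder [0.48724186 0.23143331 0.17645493]
(array([ 0.69064474,  1.15474023, -1.26999595,  1.78693344,  0.02535118,
        0.93883402,  0.08156691]), np.float64(1.8667582408024583e-06), np.float64(0.12219285675430555))
1.6 -1.0 1.6 0.020 0.118 0.009; 1.4 -0.9 1.8 0.020 0.118 0.009; 1.2 -0.9 1.9 0.020 0.118 0.009; 1.0 -0.9 2.1 0.020 0.118 0.009; 0.7 -0.9 2.2 0.020 0.118 0.009; 0.4 -0.8 2.3 0.020 0.118 0.009; 0.1 -0.8 2.3 0.020 0.118 0.009; -0.1 -0.7 2.4 0.020 0.118 0.009
-0.4 -0.7 2.3 0.020 0.118 0.009
```

Emit:
play_rows(
  moves="1.6 -1 1.6 0.02 0.118 0.009; 1.4 -0.9 1.8 0.02 0.118 0.009; 1.2 -0.9 1.9 0.02 0.118 0.009; 1 -0.9 2.1 0.02 0.118 0.009; 0.7 -0.9 2.2 0.02 0.118 0.009; 0.4 -0.8 2.3 0.02 0.118 0.009; 0.1 -0.8 2.3 0.02 0.118 0.009; 0 -0.7 2.4 0.02 0.118 0.009",
)

```text
t: 28.32
position: [0.4778, 0.2486, 0.1532]
tcp_rot: [3.118, -0.935, 2.007]
wrist_force: [-0.1, 1.5, -5.3]
gripper_width: 0.0542
gripper_force: 67.0
```

Emit:
play_rows(
  moves="-0.4 -0.7 2.3 0.02 0.118 0.009; 0 0 0 0 0 0; 0 0 0 0 0 0",
)

```text
t: 28.7
position: [0.4753, 0.2511, 0.1529]
tcp_rot: [-3.138, -1.049, 2.0]
wrist_force: [-1.1, -0.1, -3.9]
gripper_width: 0.0542
gripper_force: 67.0
```

Run:
```python
from turnA import *
st();p,R=cur();print("holder",p+R.apply(gp));print((R*gR).as_matrix().round(3))
print("corr+down");s=plan(*tool([.479,.240,.060],Ro.from_euler("z",2.0)*Ro.from_euler("y",-np.pi/2)),vmax=20,wmax=.1)
plan(*tool([.479,.240,.0385],Ro.from_euler("z",2.0)*Ro.from_euler("y",-np.pi/2)),start=s,vmax=8)
for n in ["scene","side"]:
    c=viewer.camera(n);print({q:[(np.round(d["point"],3).tolist(),round(d["score"],2)) for d in viewer.tip_of(c,q) if d["point"][1]>.1] for q in ["holder_mid","lid_hinge","lid_edge"]})
```

```text
t 28.70 [0.4753 0.2511 0.1529] [-3.138 -1.049  2.   ] F [-1.1 -0.1 -3.9] w 0.0542 f 67.0 j [ 0.68  1.12 -1.23  1.76 -0.03  0.97  0.13]
holder [0.47921416 0.24061526 0.15031231]
[[ 0.    -0.907  0.42 ]
 [ 0.001 -0.42  -0.907]
 [ 1.     0.001  0.001]]
corr+down
-15.7 0 8.9 -0.001 0 0; -15.7 0 8.9 -0.001 0 0; -15.7 -0.1 8.9 -0.001 0 0; -15.7 -0.1 8.9 -0.001 0 0; -15.7 -0.1 8.9 -0.001 0 0
-6.2 0 3.6 0 0 0; -6.2 0 3.6 0 0 0; -6.2 0 3.6 0 0 0
{'holder_mid': [([0.478, 0.24, 0.15], 0.58)], 'lid_hinge': [], 'lid_edge': []}
{'holder_mid': [([0.481, 0.242, 0.145], 0.94)], 'lid_hinge': [([0.475, 0.237, 0.183], 0.61)], 'lid_edge': []}
```

Emit:
play_rows(
  moves="-15.7 0 8.9 0 0 0; -15.7 0 8.9 0 0 0; -15.7 0 8.9 0 0 0; -15.7 0 8.9 0 0 0; -15.7 0 8.9 0 0 0; 0 0 0 0 0 0",
)

```text
t: 29.85
position: [0.4746, 0.2501, 0.0606]
tcp_rot: [-3.133, -1.053, 1.996]
wrist_force: [0.3, 0.9, -4.4]
gripper_width: 0.0539
gripper_force: 67.0
```

Emit:
play_rows(
  moves="-5.2 0 3 0 0 0; -5.2 0 3 0 0 0; -5.2 0 3 0 0 0; -2 0 1.2 0 0 0; 0 0 0 0 0 0; 0 0 0 0 0 0",
)

```text
t: 30.6
position: [0.4751, 0.2505, 0.0421]
tcp_rot: [-3.138, -1.052, 2.0]
wrist_force: [-0.0, 0.8, -5.6]
gripper_width: 0.0545
gripper_force: 67.1
```

Run:
```python
from turnA import *
st();p,R=cur();print("holder",p+R.apply(gp))
```

```text
t 30.60 [0.4751 0.2505 0.0421] [-3.138 -1.052  2.   ] F [-0.   0.8 -5.6] w 0.0545 f 67.1 j [ 0.64  1.27 -1.12  1.77  0.06  0.87  0.22]
holder [0.47905623 0.24002025 0.03956031]
```

Emit:
play_rows(
  moves="-0.9 0 0.5 0 0 0; -0.9 0 0.5 0 0 0; 0 0 0 0 0 0",
)

```text
t: 30.98
position: [0.4751, 0.2505, 0.0403]
tcp_rot: [-3.138, -1.052, 2.0]
wrist_force: [-0.8, -1.6, -0.8]
gripper_width: 0.0542
gripper_force: 67.3
```

Emit:
play_rows(
  moves="-0.3 0 0.2 0 0 0; 0 0 0 0 0 0",
)

```text
t: 31.22
position: [0.475, 0.2506, 0.0402]
tcp_rot: [-3.138, -1.053, 2.0]
wrist_force: [-1.4, -3.8, 5.0]
gripper_width: 0.0541
gripper_force: 67.9
```

Emit:
play_rows(
  moves="0 0 0 0 0 0; 0 0 0 0 0 0; 0 0 0 0 0 0; 0 0 0 0 0 0",
  grip=0.75,
)

```text
t: 31.72
position: [0.475, 0.2505, 0.0395]
tcp_rot: [-3.137, -1.052, 2.0]
wrist_force: [-0.5, 0.7, 0.4]
gripper_width: 0.0747
gripper_force: 0.0
```

Run:
```python
from path import *
st()
for n in ["scene","side"]:
    c=viewer.camera(n);print({q:[(np.round(d["point"],3).tolist(),round(d["score"],2)) for d in viewer.tip_of(c,q) if d["point"][1]>.1] for q in ["holder_mid","lid_hinge","lid_edge"]})
q=np.array(status.state()["joint_pos"]);p,R=cur();Y=2.0
c=np.array([.479,.240]);h=np.array([np.cos(Y),np.sin(Y)])
def at(x,z): return np.r_[c+x*h,z]
B=-.6;zt=tilt(B,Y).apply([0,0,1]);g=at(.0068,.0274)
wps=[("retract",p-.10*R.apply([0,0,1]),R),("up",at(-.06,.2),tilt(.4,Y)),("over",at(.06,.16),tilt(B,Y)),("pre",g-.09*zt,tilt(B,Y)),("grasp",g,tilt(B,Y)),("lift",g+[0,0,.06],tilt(B,Y)),("turn",at(.0096,.075),tilt(B+np.pi/2,Y)),("lay",at(.0096,.035),tilt(B+np.pi/2,Y))]
s=(p,R)
for n,a,b in wps:
    q,w,dm=sim(q,*s,a,b,8);print(n,a.round(3),"miss %.3f"%w,q.round(2))
    if n in("retract","up","over","pre"): plan(a,b,start=s)
    s=(a,b)
```

```text
t 31.73 [0.475  0.2505 0.0395] [-3.137 -1.052  2.   ] F [-0.5  0.7  0.4] w 0.0747 f 0.0 j [ 0.64  1.28 -1.12  1.77  0.06  0.87  0.22]
{'holder_mid': [([0.48, 0.238, 0.038], 0.6)], 'lid_hinge': [([0.478, 0.239, 0.067], 0.54)], 'lid_edge': []}
{'holder_mid': [([0.482, 0.241, 0.035], 0.94)], 'lid_hinge': [], 'lid_edge': []}
retract [0.512 0.172 0.089] miss 0.000 [ 0.73  1.22 -1.14  1.65  0.04  1.09  0.24]
0 0 -50 0 0 0; 0 0 -50 0 0 0
up [0.504 0.185 0.2  ] miss 0.000 [ 0.52  0.65 -1.09  1.73  0.19  1.06 -0.12]
26.0 -0.3 -10.3 -0.001 -0.163 0; 24.0 -0.3 -14.4 -0.001 -0.163 0; 21.3 -0.3 -18.1 -0.001 -0.163 0; 18.1 -0.3 -21.4 -0.001 -0.163 0
over [0.454 0.295 0.16 ] miss 0.000 [-0.56  0.65 -0.68  1.71  0.8   1.48 -1.11]
15.8 0 13.9 0 -0.167 0; 17.9 0 11.1 0 -0.167 0; 19.5 0 8.0 0 -0.167 0; 20.6 0 4.6 0 -0.167 0; 21.0 0 1.2 0 -0.167 0; 21.0 0 -2.3 0 -0.167 0
pre [0.455 0.292 0.102] miss 0.000 [-0.57  0.72 -0.66  1.76  0.85  1.4  -1.19]
15.5 0 24.7 0 0 0; 15.5 0 24.7 0 0 0
grasp [0.476 0.246 0.027] miss 0.000 [-0.52  0.8  -0.61  1.85  0.96  1.27 -1.26]
lift [0.476 0.246 0.087] miss 0.000 [-0.5   0.71 -0.64  1.83  0.89  1.34 -1.17]
turn [0.475 0.249 0.075] miss 0.000 [ 0.68  1.26 -1.27  1.79  0.24  0.9  -0.02]
lay [0.475 0.249 0.035] miss 0.000 [ 0.67  1.31 -1.23  1.79  0.28  0.86  0.01]
```

Emit:
play_rows(
  moves="0 0 -10 0 0 0; 0 0 -40 0 0 0; 0 0 -50 0 0 0; 26 -0.3 -10.3 0 -0.163 0; 24 -0.3 -14.4 0 -0.163 0; 21.3 -0.3 -18 0 -0.163 0; 18 -0.3 -21.4 0 -0.163 0; 0 0 0 0 0 0",
)

```text
t: 33.12
position: [0.5036, 0.1899, 0.2053]
tcp_rot: [3.135, -0.394, 2.013]
wrist_force: [-0.2, 0.0, 0.3]
gripper_width: 0.0746
gripper_force: 0.0
```

Emit:
play_rows(
  moves="15.8 0 13.9 0 -0.167 0; 17.9 0 11 0 -0.167 0; 19.5 0 8 0 -0.167 0; 20.6 0 4.6 0 -0.167 0; 21 0 1.2 0 -0.167 0; 21 0 -2.3 0 -0.167 0; 0 0 0 0 0 0; 0 0 0 0 0 0",
)

```text
t: 34.12
position: [0.454, 0.2923, 0.1596]
tcp_rot: [-3.133, 0.588, 2.008]
wrist_force: [0.6, -0.2, 0.1]
gripper_width: 0.0747
gripper_force: 0.0
```

Run:
```python
from h import *
st();Y=2.0;c=np.array([.479,.240]);h=np.array([np.cos(Y),np.sin(Y)])
for n in ["scene","side"]:
    k=viewer.camera(n);print({q:[(np.round(d["point"],3).tolist(),round(d["score"],2)) for d in viewer.tip_of(k,q) if d["point"][1]>.1] for q in ["holder_mid","lid_hinge","lid_edge"]})
k=viewer.camera("wrist");cv2.imwrite("pics/w8.png",k["pixels"])
g=np.r_[c+.0068*h,.0274];R=tilt(-.6,Y)
s=plan(g-.09*R.apply([0,0,1]),R);plan(g,R,start=s,vmax=30)
```

```text
t 34.12 [0.454  0.2923 0.1596] [-3.133  0.588  2.008] F [ 0.6 -0.2  0.1] w 0.0747 f 0.0 j [-0.56  0.63 -0.66  1.73  0.78  1.45 -1.09]
{'holder_mid': [([0.48, 0.24, 0.034], 0.96)], 'lid_hinge': [([0.477, 0.237, 0.064], 0.55)], 'lid_edge': [([0.487, 0.22, 0.008], 0.55)]}
{'holder_mid': [([0.479, 0.243, 0.036], 0.67), ([0.48, 0.239, 0.006], 0.52)], 'lid_hinge': [([0.478, 0.237, 0.003], 0.59)], 'lid_edge': []}
16.4 0.4 24.6 -0.001 -0.006 0.002; 16.6 0.4 24.5 -0.001 -0.006 0.002
0 0 22.5 0 0 0; 0 0 22.5 0 0 0; 0 0 22.5 0 0 0; 0 0 22.5 0 0 0
```

View pics/w8.png

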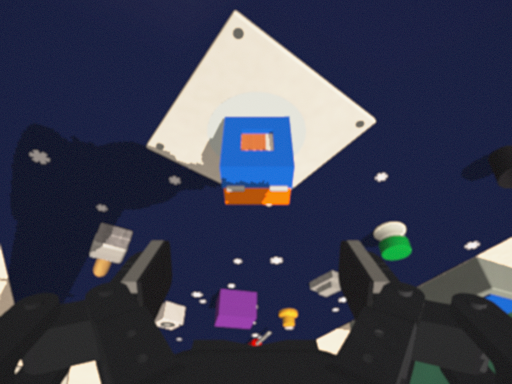

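The holder is standing shut and upright on the plate disc. The blue underside and its window (copper visible) are at (258,142), the hinge edge is at (256,188), and it sits square to the fingers.

Emit:
play_rows(
  moves="16.5 0.4 24.6 0 -0.006 0.002; 16.5 0.4 24.6 0 -0.006 0.002; 0 0 22.5 0 0 0; 0 0 22.5 0 0 0; 0 0 22.5 0 0 0; 0 0 22.5 0 0 0; 0 0 0 0 0 0; 0 0 0 0 0 0",
)

```text
t: 35.58
position: [0.4755, 0.2474, 0.0273]
tcp_rot: [-3.139, 0.599, 2.002]
wrist_force: [-0.2, -0.1, -0.5]
gripper_width: 0.0746
gripper_force: 0.0
```

Emit:
play_rows(
  moves="0 0 0 0 0 0; 0 0 0 0 0 0; 0 0 0 0 0 0; 0 0 0 0 0 0; 0 0 0 0 0 0",
  grip=-1,
)

```text
t: 36.2
position: [0.4756, 0.2481, 0.0279]
tcp_rot: [-3.141, 0.599, 2.002]
wrist_force: [-1.4, 2.6, 5.9]
gripper_width: 0.0551
gripper_force: 64.3
```

Run:
```python
from h import *
import json
st();p,R=cur();hp=np.array([.479,.240,.037]);hR=Ro.from_euler("z",2.0)*Ro.from_euler("y",-np.pi/2)
gp=R.inv().apply(hp-p);gR=R.inv()*hR;json.dump([gp.tolist(),gR.as_quat().tolist()],open("gA.json","w"))
def tool(hp,hR):
    Rt=hR*gR.inv();return np.array(hp)-Rt.apply(gp),Rt
print("lift");s=plan(p+[0,0,.05],R,vmax=20)
f=Ro.from_euler("z",2.0)*Ro.from_euler("y",-np.pi+1e-9)
print("turn");s=plan(*tool([.479,.24,.075],f),start=s,wmax=.12);print(s[0],s[1].as_euler("xyz"))
```

```text
t 36.20 [0.4756 0.2481 0.0279] [-3.141  0.599  2.002] F [-1.4  2.6  5.9] w 0.0551 f 64.3 j [-0.54  0.79 -0.58  1.86  0.94  1.25 -1.24]
lift
-9.4 0 -13.8 0 0 0; -9.4 0 -13.8 0 0 0; -9.4 0 -13.8 0 0 0
turn
-0.2 0 -0.4 0 0.112 0; -0.2 0 -0.4 0 0.112 0; -0.1 0 -0.4 0 0.112 0; -0.1 0 -0.4 0 0.112 0; 0 0 -0.4 0 0.112 0; 0 0 -0.4 0 0.112 0; 0.1 0 -0.4 0 0.112 0; 0.1 0 -0.4 0 0.112 0
0.1 0 -0.4 0 0.112 0; 0.2 0 -0.4 0 0.112 0; 0.2 0 -0.4 0 0.112 0; 0.3 0 -0.3 0 0.112 0; 0.3 0 -0.3 0 0.112 0; 0.3 0 -0.3 0 0.112 0
[0.47551903 0.24837956 0.08376595] [ 3.13940085 -0.97204141  2.00243353]
```

Emit:
play_rows(
  moves="-4 0 -6 0 0 0; -10 0 -14 0 0 0; -10 0 -14.6 0 0 0; -8 0 -12 0 0 0; 0 0 0 0 0 0",
)

```text
t: 36.83
position: [0.4762, 0.2473, 0.085]
tcp_rot: [3.141, 0.599, 2.0]
wrist_force: [0.9, 1.0, -5.6]
gripper_width: 0.055
gripper_force: 64.5
```

Emit:
play_rows(
  moves="0 0 0 0 0.112 0; 0 0 0 0 0.112 0; 0 0 0 0 0.112 0; 0 0 0 0 0.112 0; 0 0 0 0 0.112 0; 0 0 0 0 0.112 0; 0 0 0 0 0.112 0; 0 0 0 0 0.112 0",
)

```text
t: 37.83
position: [0.4756, 0.2455, 0.0833]
tcp_rot: [-3.138, -0.298, 1.999]
wrist_force: [-0.6, 0.3, -5.8]
gripper_width: 0.055
gripper_force: 65.5
```

Emit:
play_rows(
  moves="0 0 0 0 0.112 0; 0 0 0 0 0.112 0; 0 0 0 0 0.112 0; 0 0 0 0 0.112 0; 0 0 0 0 0.112 0; 0 0 0 0 0.112 0; 0 0 0 0 0 0; 0 0 0 0 0 0",
)

```text
t: 38.83
position: [0.4754, 0.2469, 0.0837]
tcp_rot: [-3.138, -0.966, 1.998]
wrist_force: [0.5, 0.1, -4.7]
gripper_width: 0.0551
gripper_force: 65.7
```

Run:
```python
from turnA import *
st();p,R=cur();print("holder",p+R.apply(gp));print((R*gR).as_matrix().round(3))
f=Ro.from_euler("z",2.0)*Ro.from_euler("y",-np.pi)
s=plan(*tool([.479,.24,.032],f),vmax=15,wmax=.08)
for n in ["scene","side"]:
    c=viewer.camera(n);print({q:[(np.round(d["point"],3).tolist(),round(d["score"],2)) for d in viewer.tip_of(c,q) if d["point"][1]>.1] for q in ["holder_mid","lid_hinge","lid_edge"]})
```

```text
t 38.83 [0.4754 0.2469 0.0837] [-3.138 -0.966  1.998] F [ 0.5  0.1 -4.7] w 0.0551 f 65.7 j [ 0.67  1.2  -1.23  1.79  0.16  0.89  0.04]
holder [0.47884328 0.23849484 0.07496644]
[[ 0.417 -0.909 -0.001]
 [-0.909 -0.417 -0.007]
 [ 0.006  0.004 -1.   ]]
-11.5 0.3 8.5 -0.001 0.002 -0.001; -11.5 0.3 8.5 -0.001 0.002 -0.001; -11.6 0.2 8.4 -0.001 0.002 -0.001
{'holder_mid': [([0.477, 0.238, 0.071], 0.41)], 'lid_hinge': [], 'lid_edge': []}
{'holder_mid': [([0.48, 0.243, 0.074], 0.94), ([0.478, 0.242, 0.076], 0.52)], 'lid_hinge': [], 'lid_edge': [([0.466, 0.27, 0.054], 0.78)]}
```

Fully inverted. I'll lower it gently to the plate (centre height 28 mm when resting).

Emit:
play_rows(
  moves="-8.7 0.2 6.3 0 0.002 0; -8.7 0.2 6.3 0 0.002 0; -8.7 0.2 6.3 0 0.002 0; -8.7 0.2 6.3 0 0 0; 0 0 0 0 0 0; -0.8 0 0.6 0 0 0; -0.8 0 0.6 0 0 0; 0 0 0 0 0 0",
)

```text
t: 40.22
position: [0.4759, 0.2481, 0.0388]
tcp_rot: [-3.138, -0.974, 1.997]
wrist_force: [0.6, 0.3, -4.7]
gripper_width: 0.0548
gripper_force: 66.0
```

Run:
```python
from turnA import *
st();p,R=cur();print("holder",p+R.apply(gp))
```

```text
t 40.23 [0.4759 0.2481 0.0388] [-3.138 -0.974  1.997] F [ 0.6  0.3 -4.7] w 0.0548 f 66.0 j [ 0.65  1.27 -1.18  1.79  0.2   0.85  0.08]
holder [0.47932841 0.23976547 0.02997818]
```

Emit:
play_rows(
  moves="-0.8 0 0.6 0 0 0; 0 0 0 0 0 0; -0.5 0 0.4 0 0 0; 0 0 0 0 0 0",
)

```text
t: 40.72
position: [0.476, 0.2483, 0.0376]
tcp_rot: [-3.138, -0.975, 1.997]
wrist_force: [-0.2, -4.4, 2.9]
gripper_width: 0.0548
gripper_force: 66.8
```

Contact carries the weight, so I'll release and retract.

Emit:
play_rows(
  moves="0 0 0 0 0 0; 0 0 0 0 0 0; 0 0 0 0 0 0; 0 0 0 0 0 0",
  grip=0.75,
)

```text
t: 41.22
position: [0.4757, 0.2483, 0.037]
tcp_rot: [-3.137, -0.974, 1.997]
wrist_force: [0.6, 0.2, -0.1]
gripper_width: 0.0747
gripper_force: 0.0
```

Emit:
play_rows(
  moves="0 0 -10 0 0 0; 0 0 -40 0 0 0; 0 0 -50 0 0 0; 26 0 -15 0 0 0; 26 0 -15 0 0 0; 0 0 0 0 0 0; 0 0 0 0 0 0",
)

```text
t: 42.1
position: [0.5087, 0.1765, 0.1525]
tcp_rot: [-3.137, -0.973, 1.996]
wrist_force: [-0.3, 0.0, 0.4]
gripper_width: 0.0749
gripper_force: 0.0
```

Run:
```python
from h import *
st()
for n in ["scene","side"]:
    c=viewer.camera(n);print({q:[(np.round(d["point"],3).tolist(),round(d["score"],2)) for d in viewer.tip_of(c,q)] for q in ["holder_mid","lid_hinge","lid_edge","insert_mid","pocket","plate_mid"]})
    cv2.imwrite(f"pics/end_{n}.png",cv2.resize(c["pixels"],None,fx=1.5,fy=1.5))
```

```text
t 42.10 [0.5087 0.1765 0.1525] [-3.137 -0.973  1.996] F [-0.3  0.   0.4] w 0.0749 f 0.0 j [ 0.75  1.11 -1.23  1.67  0.05  1.11  0.13]
{'holder_mid': [([0.605, -0.109, 0.022], 0.85), ([0.479, 0.242, 0.025], 0.51)], 'lid_hinge': [([0.63, -0.103, 0.021], 0.62), ([0.491, 0.211, 0.024], 0.46)], 'lid_edge': [([0.568, -0.114, 0.042], 0.81), ([0.468, 0.266, 0.01], 0.44)], 'insert_mid': [([0.51, -0.206, 0.013], 0.67)], 'pocket': [([0.599, -0.112, 0.006], 0.69), ([0.481, 0.238, 0.044], 0.6)], 'plate_mid': [([0.479, 0.239, 0.006], 0.96)]}
{'holder_mid': [([0.481, 0.242, 0.028], 0.79), ([0.599, -0.109, 0.022], 0.53)], 'lid_hinge': [([0.379, -0.028, -0.001], 0.69), ([0.632, -0.101, 0.02], 0.47), ([0.484, 0.241, 0.045], 0.33)], 'lid_edge': [([0.573, -0.12, 0.048], 0.47), ([0.469, 0.269, 0.01], 0.45)], 'insert_mid': [([0.478, 0.24, 0.026], 0.7), ([0.508, -0.202, 0.015], 0.7)], 'pocket': [([0.483, 0.236, 0.041], 0.81), ([0.596, -0.112, 0.006], 0.56)], 'plate_mid': [([0.479, 0.237, 0.003], 0.98)]}
```

View pics/end_side.png

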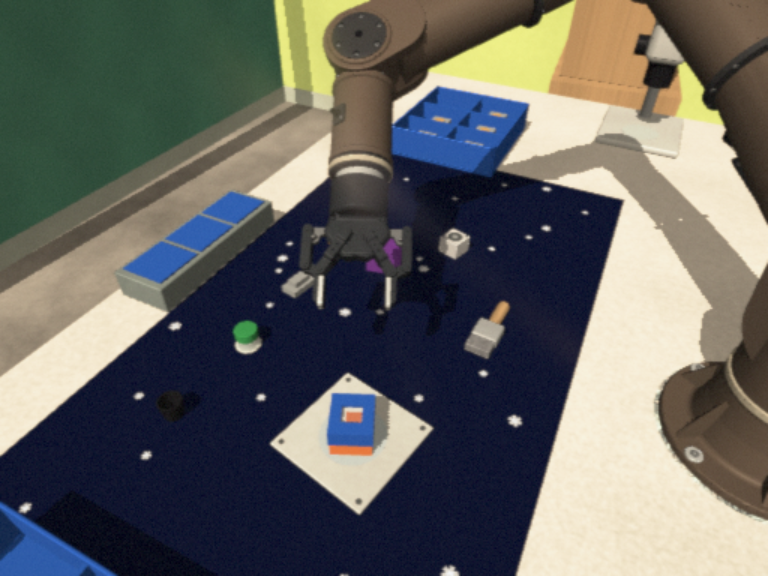

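The holder is lying upside down and shut in the middle of the plate, at (352,425). The window shows copper, the arm is clear of it, and the bystanders I can see in this view are where they were.

```bash
python3 -c "
from rig import r
print(r.finish_job())"
```

```text
the job is handed in; nothing more can be done
None
```

The job is handed in at about 42 s: the insert is shut in the holder, which lies upside down within a few mm of the plate's middle, copper showing in the window. No verdict came back. While shutting the lid the holder slid about 7 mm, and I checked the bystanders by eye only.

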